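# Tighten the packing cradle's turnbuckle on a porcelain dish

### The job

Tighten the packing cradle on the white dish: turn the turnbuckle's spoked body so that both jaws draw in together, until the dish is held between the two sprung rubber pads with both pads pushed about halfway into their spring travel. Don't overtighten it (the pads must never come near bottoming out, or the porcelain cracks), don't shift the crockery standing around, and take your hand away when done.

Things in the scene. Friction and masses are not known exactly. Their poses are not given: they have to be found in the camera images.
- cradle: Packing cradle fixed to the counter: grey base plate 240 (x) x 360 (y) x 12 mm, origin at the centre of its underside. Its y axis runs along the turnbuckle; its x axis points from the dish to the turnbuckle (away from the robot, give or take the yaw). Two dark steel jaws slide on it along y, one at each end.
- axis_mid (a point): Middle of the turnbuckle, on its axis, 75 mm in +x of the cradle's origin and 85 mm above the counter; axes as the cradle's; does not move. The turnbuckle's body is a steel sleeve along y, 120 mm long, 28 to 38 mm thick, with a hub 44 mm across and 30 mm long in the middle that carries four spokes. A threaded rod runs from each end to a jaw.
- spoke_end (a point): Round end of one of the four equal straight spokes (the one that is up at joint value 0), 65 mm from the axis. The spokes are round steel bars 14 mm thick, square to the axis and 90 degrees apart, all in the plane y = 0 of the cradle.
- turnbuckle (a joint): Turn of the turnbuckle's body, rad, about the cradle's +y axis; at 0 a spoke points straight up. Growing tightens: the upper spoke goes to the cradle's +x, away from the dish. Each jaw moves in 2.2 mm per rad. Starts at 0 to 3, limit 11.7. Stiff (0.25 Nm, some 5 N at 50 mm; 7 to 8 N once the pads press) and self-locking: it stays where it is left.
- pad_left: Black rubber pad in front of the +y jaw, 80 (x) x 8 x 46 mm, on two sprung pins which push out behind the jaw as it gives. Its origin is a point fixed in the pad, 18 mm behind its front face (which looks to the cradle's -y), and lies on the jaw's inner face while the pad is free. Spring: 5 N at first, then 4 N per mm; travel 10 mm. Front face 5 to 12 mm from the dish at the start, give or take 5.
- pad_right: The same at the -y end; its front face lies 18 mm inward (cradle +y) of its origin.
- left_jaw_face (a point): Point on the inner face of the +y jaw where the left pad's origin lies when the pad is free; the distance between the two is how far the pad is pushed in (0 free, 5 mm halfway, 10 mm bottomed). The jaw is a plate 225 mm long (x), 16 mm thick, its top 72 mm above the counter, with a lug 108 mm high at the turnbuckle.
- right_jaw_face (a point): The same on the -y jaw for the right pad.
- dish: White porcelain oblong dish, open on top, 110 (x) x 180 (y) x 65 mm high, 7 mm walls, 0.6 kg more or less, lying loose on the cradle's base between the pads. Origin at the centre of its underside.
- bowl: Bystander: white bowl, 120 mm across, 60 mm high, standing on the counter off the cradle's +y end. Origin under its centre.
- mug: Bystander: blue mug, 80 mm across, 90 mm high, off the cradle's -y end. Origin under its centre.
- jar: Bystander: green glazed lidded jar, 100 mm across, 92 mm high, off the cradle's -y end. Origin under its centre.
Things that resemble listed ones, but are neither listed nor needed, are in the scene too. What is shaped like the dish but purple is not meant.

How it is judged:
By the outcome, as a careful person would: the job done as asked, in the order asked, and still so for the second after the job is handed in, with the robot touching nothing.
It also fails if it takes over 64 s, if anything falls off the work surface, if the arm or the gripper's body presses on something with over 40 N, if the wrist force passes 120 N, or if a joint passes its speed limit or range.

### The arm

A 6-joint arm with a two-finger parallel gripper is mounted at the origin on the work surface. World frame = base frame: x ahead of the robot, y to its left, z up, the work surface at z = 0. Lengths are in m, angles in rad, forces in N, time in s.
With the tool pointing down it reaches from about 0.375 to 0.975 m from the base axis. Payload 3.8 kg.
Tool frame: the origin (TCP) lies on the centre line of the jaws, within the pads' length; the fingertips stand 14 mm ahead of it and the grasp point (between the pads) lies 5 mm behind it; x points along the fingers, y is the direction in which the jaws open and shut, and the axes are right-handed (so a half turn about x gives the same grasp; the last joint's range is limited). The gripper opens to 85 mm and grips with 20 to 120 N. Pads are 22 mm wide; open, the fingers measure 114 mm over their backs; the gripper's body (76 mm by 85 mm) begins 54 mm behind the grasp point. The pads swing forward as they close: fully open they stand 13 mm farther back than shut.
Start: joints at [1.303, 0.264, 1.604, -0, 1.274, -0.037], TCP at [0.154, 0.657, 0.215] pointing down, gripper open.
Joint ranges: [-2.63, 2.63], [-0.94, 2.18], [0.31, 2.57], [-1.31, 4.45], [0, 2.66], [-2.55, 2.55]. Speed limits (rad/s): [2.57, 2.57, 3.14, 3.14, 3.14, 3.14].

### API

Orientations are given as a rotation vector (axis times angle).
In Python, from workcell import bot gives the robot as it stands.
- The arm moves only by the shell command python3 -m creep 'ROWS' [FORCE]. ROWS is JSON, a list of rows, each an object with "grip": the finger opening in cm, from 0 to 8.54; "dp": the shift along the tool's x, y, z in cm, a list of three; "rotation": the turn, a rotation vector about the tool's x, y, z in rad, a list of three. A call has 1 to 5 rows; each row is the pose to reach, as a shift and turn from the pose commanded when the call began, along the tool's axes at that moment; what a row does not reach only later rows make up. A row lasts 1/12 s, in which the tool goes at most 41.7 mm and 7.16 degrees, less where a joint would pass 70% of its speed; a pose out of reach is approached as far as the arm can. A call with a gripper value outside its range is refused whole. The fingers move at their own pace and stop on an object; FORCE is the grip in N (left out, the last holds). Time passes only in rows, so rows that repeat a pose let the fingers close. It gives the time, the measured TCP pose, the force and the opening at its end, in the units of the state.
- bot.read_state(): the state, without advancing time (a new reading comes with each control period).
- bot.read_camera(name): name is "scene" or "side" or "wrist"; returns (picture, depth): 480x640x3 uint8, red, green, blue; 480x640 float32, m along the optical axis (not along the pixel's ray), 0 where there is no reading.
- bot.get_calibration(name): a dict with "fx", "fy", "cx", "cy" (pixels), "rvec" (rotation vector, rad) and "tvec" (3), from world to camera coordinates, as OpenCV has them. Camera axes: x right, y down, z forward; pixel columns grow to the right and rows downward; lengths in m; the calibration is good to about 2 mm. A picture is of the moment at which its call begins: read the wrist's pose just before it. get_calibration takes no time and is no camera call; for the wrist camera it gives the pose at the moment of the call.
- bot.finish_job(): hands the job in, once; it reports no verdict.
The state is a dict: "time": time; "q": joint angles; "joint_vel": joint speeds; "joint_torque": joint torques, N m; "tool_pos": TCP position; "tcp_rot": TCP orientation; "wrist_force": force on the tool from outside, world axes, zero at the start; "torque": the same for the moment, N m; "width": opening from 0.0 (shut) to 1.0 (fully open).
Only numpy, scipy, OpenCV 4.12 (cv2) and the standard library are available. Lean on these libraries where they do the work, as an engineer would, in place of code of your own. Each camera call takes 0.05 s, during which the arm holds its last target.

## Working session

There is one attempt and no reset: what is moved stays moved. The work goes in short steps, Python scripts to look and compute and a shell command to move; the robot and the scene stay as the last step left them, time stands still between calls to the robot, and variables do not carry over. Pictures are saved under pics/ and viewed, and the job is handed in when it is done.

```bash
ls; mkdir -p pics; python3 - <<'E'
from workcell import bot
import cv2
print(bot.read_state())
for n in ("scene","side","wrist"):
    im,d=bot.read_camera(n); cv2.imwrite(f"pics/{n}0.png",im[:,:,::-1]); c=bot.get_calibration(n); print(n,c)
E
```

```text
pics
{'time': 0.0, 'q': array([ 1.30310011e+00,  2.64788924e-01,  1.60536156e+00, -1.92926513e-05,
        1.27370214e+00, -3.68802079e-02]), 'joint_vel': array([-0.00050858,  0.00072967,  0.00082817, -0.0015563 ,  0.00125503,
        0.00084914]), 'joint_torque': array([-8.15165322e-05, -5.15097892e+01, -3.67324662e+01,  2.14053603e-04,
        1.27285451e-02, -6.36932374e-07]), 'tool_pos': array([0.15421426, 0.65636306, 0.21334468]), 'tcp_rot': array([ 0.17945343,  1.56351415, -0.18297326]), 'wrist_force': array([0.62667025, 0.20740301, 0.34041516]), 'torque': array([-0.05845025,  0.03315774,  0.01692738]), 'width': 1.0000458082134638}
scene {'fx': 511.5846495547797, 'fy': 511.5846495547797, 'cx': 329.8090587552225, 'cy': 239.43817164952952, 'rvec': array([ 2.55944247,  0.70708079, -0.17916424]), 'tvec': array([-0.50588167, -0.16974038,  1.4661515 ])}
side {'fx': 499.923777182953, 'fy': 499.923777182953, 'cx': 318.83527824826297, 'cy': 233.6350834594299, 'rvec': array([ 0.3986381 , -2.69752181,  1.27862391]), 'tvec': array([0.53024956, 0.17443922, 1.01868088])}
wrist {'fx': 340.9138449270059, 'fy': 340.9138449270059, 'cx': 324.7251162600879, 'cy': 234.23418881027806, 'rvec': array([-2.24420358, -1.78030905, -0.2979222 ]), 'tvec': array([-0.67381886, -0.04268303,  0.38123777])}
```

View pics/scene0.png

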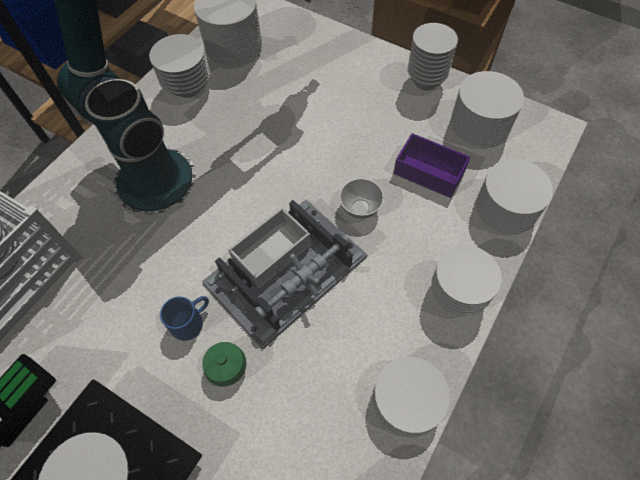

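View pics/side0.png

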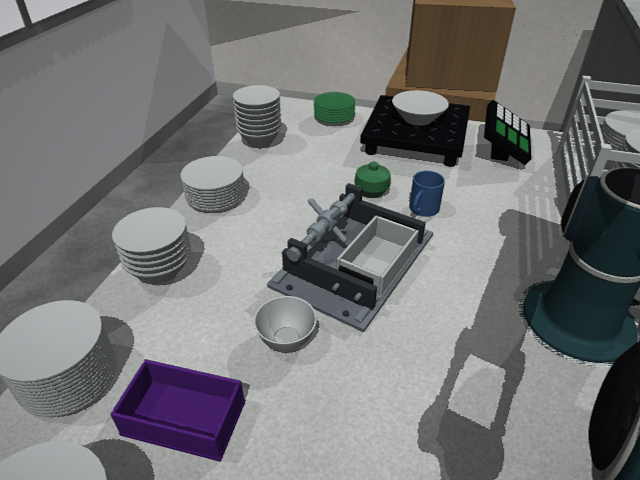

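View pics/wrist0.png

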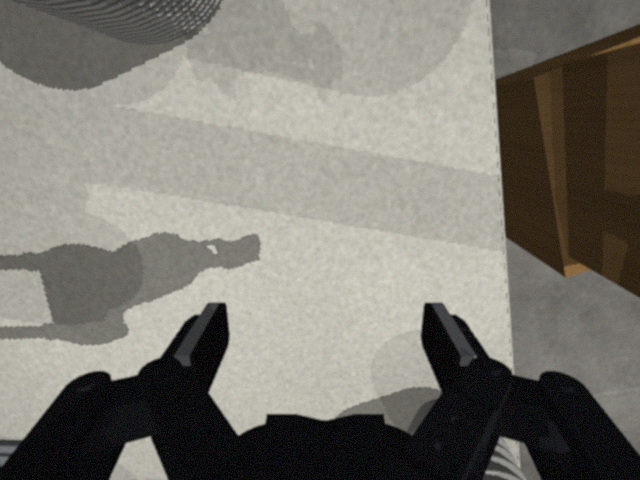

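The scene view shows the cradle at about (285,270), with the white dish at (270,245) and the turnbuckle's spoked hub at (308,270). The purple lookalike is at (432,165), with the bowl at (361,198), the mug at (182,317) and the jar at (224,363). Next I'll zoom in for corners.

```bash
cat > h.py <<'E'
import numpy as np, cv2
from workcell import bot
def cal(n):
    c=bot.get_calibration(n);K=np.array([[c['fx'],0,c['cx']],[0,c['fy'],c['cy']],[0,0,1.]])
    return K,cv2.Rodrigues(c['rvec'])[0],np.array(c['tvec'])
def ray(C,uv):
    K,R,t=C; d=R.T@np.linalg.solve(K,[uv[0],uv[1],1.]); return -R.T@t,d
def onplane(C,uv,z):
    o,d=ray(C,uv); return o+d*(z-o[2])/d[2]
def tri(C1,a,C2,b):
    o1,d1=ray(C1,a);o2,d2=ray(C2,b)
    s=np.linalg.lstsq(np.c_[d1,-d2],o2-o1,rcond=None)[0]
    p,q=o1+s[0]*d1,o2+s[1]*d2; return (p+q)/2,np.linalg.norm(p-q)
def cloud(C,d):
    K,R,t=C; v,u=np.mgrid[0:480,0:640]; P=np.stack([(u-K[0,2])/K[0,0]*d,(v-K[1,2])/K[1,1]*d,d],-1)
    return (P-t)@R
def proj(C,p):
    K,R,t=C; q=K@(R@np.asarray(p,float)+t); return q[:2]/q[2]
E
python3 - <<'E'
from h import *
for n,(x0,y0,w,h) in {"scene":(190,190,190,165),"side":(255,170,190,165)}.items():
    im=cv2.imread(f"pics/{n}0.png")[y0:y0+h,x0:x0+w]
    cv2.imwrite(f"pics/{n}0c.png",cv2.resize(im,None,fx=4,fy=3.6 if 0 else 4,interpolation=cv2.INTER_CUBIC)[:600])
E
```

```text
(no output)
```

View pics/scene0c.png

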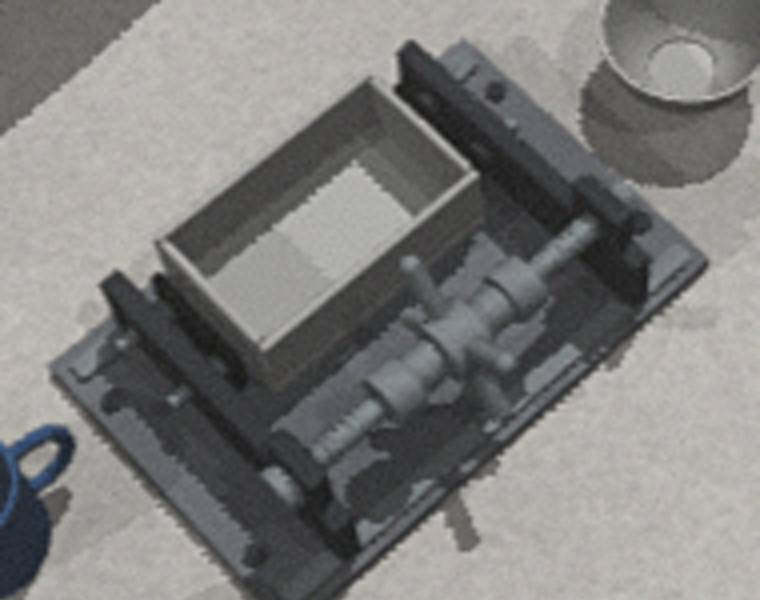

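View pics/side0c.png

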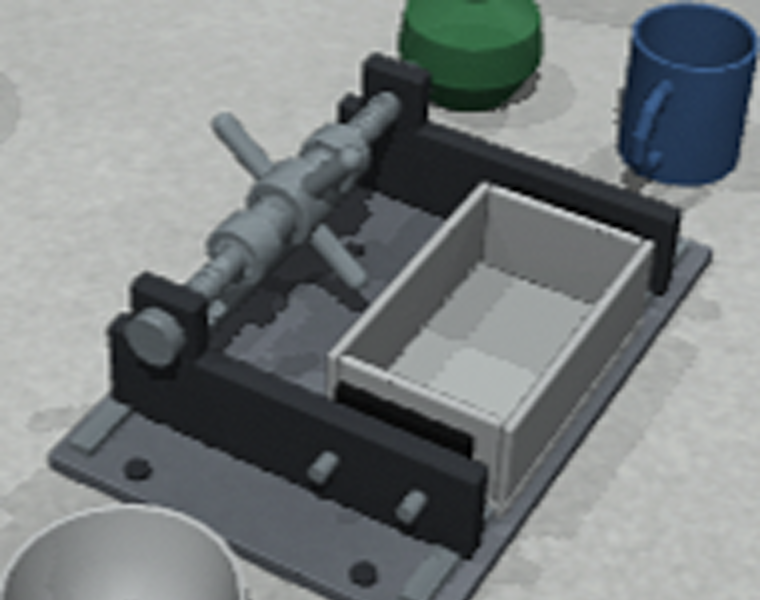

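```bash
python3 - <<'E'
from h import *
S=cal("scene");D=cal("side")
f=lambda x,y:(190+x/4,190+y/4); g=lambda x,y:(255+x/4,170+y/4)
P=[onplane(S,f(*a),0.012) for a in [(50,365),(462,42),(708,262)]]
for p in P: print("scene corner",p.round(4))
Q=[onplane(D,g(*a),0.012) for a in [(50,460),(710,252)]]
for p in Q: print("side corner",p.round(4))
print(np.linalg.norm(P[1]-P[0]),np.linalg.norm(P[2]-P[1]))
# mask approach for the plate: diag centre
c=(P[0]+P[2])/2
yv=(P[1]-P[0]);yv/=np.linalg.norm(yv);xv=(P[2]-P[1]);xv/=np.linalg.norm(xv)
print("centre",c,"yaw y",np.degrees(np.arctan2(-yv[0],yv[1])),"yaw x",np.degrees(np.arctan2(xv[1],xv[0])))
yaw=np.arctan2(-yv[0],yv[1])
# dish rim z=0.077 corners
R=[onplane(S,f(*a),0.077) for a in [(158,243),(370,78),(482,178),(262,350)]]
Rz=np.array([[np.cos(yaw),-np.sin(yaw),0],[np.sin(yaw),np.cos(yaw),0],[0,0,1]])
c0=c.copy();c0[2]=0
for r in R: print("dish cradle-frame",((r-c0)@Rz).round(4))
im,d=bot.read_camera("scene")
X=cloud(S,d); L=(X-c0)@Rz
m=(abs(L[...,0]-.075)<.09)&(abs(L[...,1])<.012)&(L[...,2]>.03)&(L[...,2]<.2)&(d>0)
pts=L[m]; print("n",len(pts)); print((pts[np.argsort(pts[:,0])][::6]*1000).round(0))
im,d=bot.read_camera("side")
X=cloud(D,d); L=(X-c0)@Rz
m=(abs(L[...,0]-.075)<.09)&(abs(L[...,1])<.012)&(L[...,2]>.03)&(L[...,2]<.2)&(d>0)
pts=L[m]; print("n",len(pts)); print((pts[np.argsort(pts[:,0])][::6]*1000).round(0))
E
```

```text
scene corner [ 0.3207 -0.1821  0.012 ]
scene corner [0.4156 0.1592 0.012 ]
scene corner [0.6446 0.0972 0.012 ]
side corner [0.6393 0.1019 0.012 ]
side corner [ 0.3196 -0.1795  0.012 ]
0.3542884799555689 0.23721842740307647
centre [ 0.48266404 -0.0424627   0.012     ] yaw y -15.539679847586557 yaw x -15.157114528435232
dish cradle-frame [-0.106  -0.0866  0.077 ]
dish cradle-frame [-0.1062  0.088   0.077 ]
dish cradle-frame [-0.0014  0.0904  0.077 ]
dish cradle-frame [-0.0053 -0.0863  0.077 ]
n 495
[[-12.   8.  76.]
 [ -9. -11.  78.]
 [ -8.  11.  77.]
 [ -7.  -9.  51.]
 [ -7.   9.  66.]
 [ -7.  -9.  33.]
 [ -6.   9.  72.]
 [ -6.  10.  54.]
 [ -6.   6.  48.]
 [ -6.  -8.  45.]
 [ -6. -11.  78.]
 [ -5.  -3.  62.]
 [ -5.   3.  60.]
 [ -5.   2.  56.]
 [ -4.  -6.  45.]
 [ 26.   2.  56.]
 [ 29.  -4.  58.]
 [ 32.  -3. 138.]
 [ 33.  -4.  58.]
 [ 35.   4. 138.]
 [ 37.  -4.  64.]
 [ 38.   1. 135.]
 [ 39.  -7. 126.]
 [ 40.   6. 132.]
 [ 42.   0. 131.]
 [ 44.   5. 128.]
 [ 45.   6. 123.]
 [ 47.  -1. 131.]
 [ 49.  -3. 124.]
 [ 50.  -1. 125.]
 [ 52.   3. 122.]
 [ 53.  -6.  97.]
 [ 55.  -2. 117.]
 [ 5
[... 1895 characters left out ...]
 56.  11.  98.]
 [ 57.   4.  68.]
 [ 58.  12.  81.]
 [ 59.  10. 100.]
 [ 61.   7. 100.]
 [ 62.  11.  99.]
 [ 64.   3. 101.]
 [ 65.   9. 100.]
 [ 67.  10.  71.]
 [ 69.  12. 102.]
 [ 71.  -8. 105.]
 [ 72.   7. 106.]
 [ 74.  -9. 107.]
 [ 76.  -3. 107.]
 [ 78.  -7. 107.]
 [ 80.   7. 107.]
 [ 82.  12.  97.]
 [ 85.  11. 101.]
 [ 87.  -0. 104.]
 [ 89.   9. 101.]
 [ 90.  12.  88.]
 [ 92.   5. 100.]
 [ 93.  -6. 107.]
 [ 95.  -0. 112.]
 [ 98.  -0. 112.]
 [ 99.   6. 112.]
 [100.   0. 108.]
 [102.   2. 106.]
 [103.  -0.  98.]
 [104.   6. 110.]
 [106.   7. 113.]
 [108.  -4. 119.]
 [110.  -3. 122.]
 [112.   2. 121.]
 [114.   4. 127.]
 [114.   3. 129.]
 [117.   4. 123.]
 [119.   4. 125.]
 [121.   4. 125.]]
```

```bash
cat >> h.py <<'E'
from scipy.spatial.transform import Rotation as Ro
CEN=np.array([0.481,-0.0406,0.]);YAW=np.radians(-15.4)
Rz=Ro.from_euler('z',YAW).as_matrix()
def w2c(p): return (np.asarray(p)-CEN)@Rz
def c2w(p): return CEN+Rz@np.asarray(p)
def goal(pw,Rg=None):
    s=bot.read_state();R=Ro.from_rotvec(s['tcp_rot']).as_matrix()
    print("t",s['time'],"tcp",s['tool_pos'].round(4),"cradle",(w2c(s['tool_pos'])*1000).round(1),"w",round(s['width'],2),"F",s['wrist_force'].round(1))
    print("dp cm",(R.T@(np.asarray(pw)-s['tool_pos'])*100).round(2))
    if Rg is not None: print("rot",Ro.from_matrix(R.T@Rg).as_rotvec().round(3))
# tool down, tool y along cradle -y or +y
def down(sgn=1):
    x=np.array([0,0,-1.]);y=sgn*Rz[:,1];return np.c_[x,y,np.cross(x,y)]
E
python3 - <<'E'
from h import *
s=bot.read_state();R=Ro.from_rotvec(s['tcp_rot']).as_matrix();print(R.round(3))
K,Rc,t=cal("wrist");o=-Rc.T@t
print("cam in tool",(R.T@(o-s['tool_pos'])).round(4),"cam z in tool",(R.T@Rc.T[:,2]).round(3),"cam x in tool",(R.T@Rc.T[:,0]).round(3))
for g in(1,-1):
  goal(c2w([0.03,0,0.32]),down(g))
S=cal("scene");D=cal("side")
f=lambda x,y:(190+x/4,190+y/4); g=lambda x,y:(255+x/4,170+y/4)
for n,(a,b) in {"upL spoke?":((410,262),(0,0))}.items(): print(n,w2c(onplane(S,f(*a),.131)))
print("side upR spoke",w2c(onplane(D,g(225,120),.131)))
E
```

```text
[[-0.     0.229  0.973]
 [-0.001  0.973 -0.229]
 [-1.    -0.001 -0.   ]]
cam in tool [-0.1597 -0.0004 -0.0851] cam z in tool [0.945 0.001 0.327] cam x in tool [-0.     1.    -0.001]
t 0.25 tcp [0.1543 0.6567 0.214 ] cradle [-500.2  585.5  214. ] w 1.0 F [-0.4 -0.3  0. ]
dp cm [-10.53 -60.54  50.75]
rot [ 0.038 -0.     0.001]
t 0.25 tcp [0.1543 0.6567 0.214 ] cradle [-500.2  585.5  214. ] w 1.0 F [-0.4 -0.3  0. ]
dp cm [-10.53 -60.54  50.75]
rot [-3.104e+00 -2.000e-03 -0.000e+00]
upL spoke? [0.03658394 0.00097787 0.131     ]
side upR spoke [0.11439704 0.00319198 0.131     ]
```

```bash
python3 -m creep '[{"grip":0,"dp":[-1.5,-2.6,2.0],"rotation":[0.038,0,0]},{"grip":0,"dp":[-3,-5.5,4.4],"rotation":[0.038,0,0]},{"grip":0,"dp":[-4,-8.5,6.8],"rotation":[0.038,0,0]},{"grip":0,"dp":[-5,-11.5,9.2],"rotation":[0.038,0,0]},{"grip":0,"dp":[-6,-14.5,11.6],"rotation":[0.038,0,0]}]' 40
python3 -m creep '[{"grip":0,"dp":[-0.5,-3,2.4],"rotation":[0,0,0]},{"grip":0,"dp":[-1,-6,4.8],"rotation":[0,0,0]},{"grip":0,"dp":[-1.5,-9,7.2],"rotation":[0,0,0]},{"grip":0,"dp":[-2,-12,9.6],"rotation":[0,0,0]},{"grip":0,"dp":[-2.5,-15,12],"rotation":[0,0,0]}]'
python3 -m creep '[{"grip":0,"dp":[0,-3,2.4],"rotation":[0,0,0]},{"grip":0,"dp":[0,-6,4.8],"rotation":[0,0,0]},{"grip":0,"dp":[0,-9,7.2],"rotation":[0,0,0]},{"grip":0,"dp":[0,-12,9.6],"rotation":[0,0,0]},{"grip":0,"dp":[0,-15,12],"rotation":[0,0,0]}]'
python3 - <<'E'
from h import *
goal(c2w([0.0,0,0.30]),down(1))
E
```

```text
time: 0.67
tool_pos: [0.2345, 0.4878, 0.275]
tcp_rot: [0.21, 1.56, -0.21]
wrist_force: [1.8, -0.5, 0.4]
width: 0.293
time: 1.08
tool_pos: [0.3102, 0.3112, 0.3]
tcp_rot: [0.211, 1.56, -0.21]
wrist_force: [0.9, 0.1, 0.7]
width: 0.0
time: 1.5
tool_pos: [0.386, 0.1347, 0.3]
tcp_rot: [0.211, 1.559, -0.21]
wrist_force: [1.0, 0.9, 0.5]
width: -0.001
t 1.5 tcp [0.386  0.1347 0.3   ] cradle [-138.1  143.8  300. ] w -0.0 F [1.  0.9 0.5]
dp cm [  0.   -14.38  13.81]
rot [ 0.     0.001 -0.001]
```

```bash
python3 -m creep '[{"grip":0,"dp":[0,-3,3],"rotation":[0,0,0]},{"grip":0,"dp":[0,-6,6],"rotation":[0,0,0]},{"grip":0,"dp":[0,-9,9],"rotation":[0,0,0]},{"grip":0,"dp":[0,-12,12],"rotation":[0,0,0]},{"grip":0,"dp":[0,-14.4,13.8],"rotation":[0,0,0]}]'
python3 - <<'E'
from h import *
C=cal("wrist")
im,d=bot.read_camera("wrist"); cv2.imwrite("pics/wrist1.png",im[:,:,::-1]); np.savez("w1.npz",K=C[0],R=C[1],t=C[2],d=d)
goal(c2w([0.0,0,0.30]),down(1))
E
```

```text
time: 1.92
tool_pos: [0.4819, -0.0419, 0.2997]
tcp_rot: [0.212, 1.559, -0.212]
wrist_force: [0.6, 0.4, -0.2]
width: 0.003
t 1.9667 tcp [ 0.4833 -0.0464  0.2994] cradle [  3.8  -5.  299.4] w -0.0 F [ 3.  -4.7  0.5]
dp cm [-0.06  0.5  -0.38]
rot [-0.004  0.003  0.005]
```

View pics/wrist1.png

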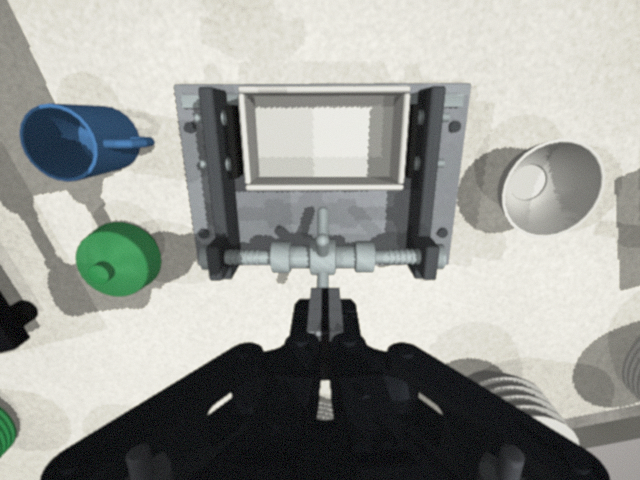

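```bash

python3 - <<'E'
from h import *
C=cal("wrist")
im,d=bot.read_camera("wrist"); cv2.imwrite("pics/wrist2.png",im[:,:,::-1]); np.savez("w2.npz",K=C[0],R=C[1],t=C[2],d=d)
goal(c2w([0.0,0,0.30]),down(1))
cr=im[70:290,165:480,::-1]; cv2.imwrite("pics/wrist2c.png",cv2.resize(cr,None,fx=2.5,fy=2.5,interpolation=cv2.INTER_CUBIC))
E
```

```text
t 2.0167 tcp [ 0.4819 -0.0433  0.2993] cradle [  1.6  -2.3 299.3] w -0.0 F [ 0.3  0.7 -0.1]
dp cm [-0.07  0.23 -0.16]
rot [-0.006  0.     0.002]
```

View pics/wrist2c.png

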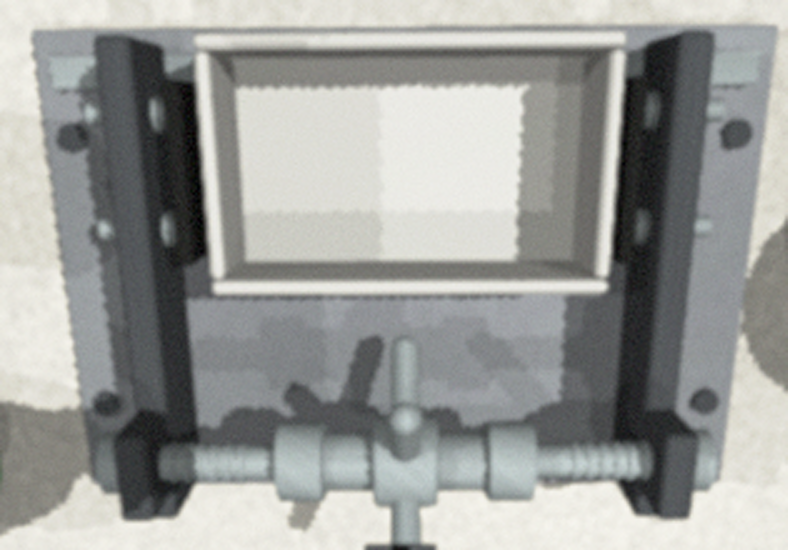

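```bash

python3 - <<'E'
from h import *
im=cv2.imread("pics/wrist2.png").astype(float).mean(2)
for r in (92,140,185,200):
    p=im[r-2:r+3].mean(0); print(r,"L",[(x,int(p[x])) for x in range(198,252,1)]); print("R",[(x,int(p[x])) for x in range(402,456,1)])
z=np.load("w2.npz");C=(z['K'],z['R'],z['t']);L=w2c(cloud(C,z['d']))*1000
m=(L[...,2]>68)&(L[...,2]<76)&(abs(L[...,0]+30)<70)&(abs(abs(L[...,1])-115)<30)
for s in(1,-1):
    q=L[m&(s*L[...,1]>0)]; 
    for x0 in(-90,-60,-30,0,30):
        a=q[abs(q[:,0]-x0)<15][:,1]; print(s,x0,len(a),np.percentile(a,[2,10,50,90,98]).round(1) if len(a) else'')
E
```

```text
92 L [(198, 167), (199, 168), (200, 167), (201, 162), (202, 140), (203, 106), (204, 85), (205, 84), (206, 85), (207, 88), (208, 87), (209, 87), (210, 87), (211, 91), (212, 91), (213, 88), (214, 87), (215, 81), (216, 74), (217, 61), (218, 51), (219, 44), (220, 46), (221, 45), (222, 47), (223, 45), (224, 45), (225, 44), (226, 45), (227, 41), (228, 41), (229, 59), (230, 95), (231, 129), (232, 144), (233, 146), (234, 144), (235, 146), (236, 145), (237, 147), (238, 148), (239, 148), (240, 150), (241, 143), (242, 147), (243, 172), (244, 201), (245, 213), (246, 208), (247, 192), (248, 157), (249, 126), (250, 111), (251, 102)]
R [(402, 83), (403, 82), (404, 83), (405, 88), (406, 93), (407, 98), (408, 118), (409, 150), (410, 178), (411, 206), (412, 218), (413, 213), (414, 186), (415, 139), (416, 102), (417, 91), (418, 89), (419, 89), (420, 87), (421, 82), (422, 61), (423, 42), (424, 28), (425, 29), (426, 29), (427, 30), (428, 28), (429, 31), (430, 30), (431, 34), (432, 35), (433, 40), (434, 39), (435, 49), (436, 61), (437, 75), (438, 82), (439, 84), (440, 87), (441, 90), (442, 88), (443, 89),
[... 3588 characters left out ...]
4, 88), (435, 88), (436, 87), (437, 91), (438, 111), (439, 137), (440, 149), (441, 151), (442, 151), (443, 150), (444, 148), (445, 149), (446, 149), (447, 148), (448, 149), (449, 149), (450, 149), (451, 149), (452, 149), (453, 149), (454, 149), (455, 149)]
1 -90 484 [ 91.7  94.7 114.5 122.7 124.7]
1 -60 570 [ 87.4  94.6 113.9 122.8 124.6]
1 -30 516 [ 92.1  94.5 114.4 122.8 124.7]
1 0 367 [109.8 110.7 117.  123.6 125. ]
1 30 289 [110.1 111.  117.1 123.6 125.1]
-1 -90 526 [-134.2 -132.1 -123.3  -91.5  -85.4]
-1 -60 645 [-134.2 -131.8 -121.8  -87.3  -85.4]
-1 -30 561 [-134.1 -132.  -122.4  -91.1  -85.3]
-1 0 381 [-134.1 -132.4 -125.6 -119.5  -86.2]
-1 30 279 [-134.1 -132.4 -125.9 -119.7 -119. ]
```

```bash
cat > meas.py <<'E'
from h import *
def meas(tag,edges,Y0=0):
    z=np.load(tag+".npz");C=(z['K'],z['R'],z['t'])
    for r,li,ri,lo,ro,dl,dr in edges:
        f=lambda u,zz:w2c(onplane(C,(u,r),zz))*1000
        a,b=f(li,.072),f(ri,.072);print("row",r,"x",a[0].round(1),"inner",a[1].round(1),b[1].round(1),"sep",(b[1]-a[1]).round(1),"dish",f(dl,.077)[1].round(1),f(dr,.077)[1].round(1),"len",(f(dr,.077)-f(dl,.077))[1].round(1),"outer r",f(ro,.072)[1].round(1),"outer l",f(lo,.072)[1].round(1))
E
python3 - <<'E'
from meas import *
meas("w2",[(92,217,436,203,449.5,244.5,414.5),(140,222.3,431.2,200,444.5,245.2,411.4),(185,226.6,427.2,205.5,439.8,249.7,407.5)])
z=np.load("w2.npz");C=(z['K'],z['R'],z['t'])
# lug / hub
for n,(u,v),zz in [("hub L",(165+374/2.5,70+465/2.5),.1),("hub R",(165+436/2.5,70+465/2.5),.1),("spoke lo",(165+404/2.5,70+345/2.5),.045),("spoke up",(165+405/2.5,70+410/2.5),.131),("plate UL",(165+33/2.5,70+30/2.5),.012),("plate UR",(165+778/2.5,70+26/2.5),.012)]:
    print(n,(w2c(onplane(C,(u,v),zz))*1000).round(1))
E
```

```text
row 92 x -104.9 inner -119.1 110.6 sep 229.7 dish -89.1 86.9 len 176.0 outer r 124.7 outer l -133.8
row 140 x -56.2 inner -118.5 110.5 sep 229.0 dish -92.2 87.6 len 179.8 outer r 125.0 outer l -143.0
row 185 x -6.4 inner -118.7 110.9 sep 229.5 dish -91.0 87.2 len 178.2 outer r 125.3 outer l -142.9
hub L [ 70.  -17.9 100. ]
hub R [ 70.   10.4 100. ]
spoke lo [28.1 -4.1 45. ]
spoke up [ 32.6  -3.8 131. ]
plate UL [-119.8 -182.5   12. ]
plate UR [-120.4  175.2   12. ]
```

The top-down wrist view shows the dish at crop (410,165), both jaws and the spoke up at crop (405,410). The jaw inner faces are 229.4 mm apart. Both pads half in needs 180+36-10 = 206 mm, so about 5.3 rad of turning. The turnbuckle centre is 3.8 mm off my first estimate in y, which I'm correcting.

```bash
cat >> h.py <<'E'
CEN=CEN+Rz@np.array([0,-0.0038,0])
E
python3 - <<'E'
from h import *
goal(c2w([0.004,0,0.185]),down(1))
E
```

```text
t 2.0167 tcp [ 0.4819 -0.0433  0.2993] cradle [  1.6   1.5 299.3] w -0.0 F [ 0.3  0.7 -0.1]
dp cm [11.43 -0.12  0.24]
rot [-0.006  0.     0.002]
```

```bash
python3 -m creep '[{"grip":0,"dp":[3,-0.3,0.4],"rotation":[0,0,0]},{"grip":0,"dp":[6,-0.3,0.4],"rotation":[0,0,0]},{"grip":0,"dp":[9,-0.3,0.4],"rotation":[0,0,0]},{"grip":0,"dp":[11.4,-0.3,0.4],"rotation":[0,0,0]},{"grip":0,"dp":[11.4,-0.3,0.4],"rotation":[0,0,0]}]'
python3 - <<'E'
from h import *
goal(c2w([0.004,0,0.129]),down(1))
im,d=bot.read_camera("side"); cv2.imwrite("pics/side1.png",cv2.resize(im[150:330,240:450,::-1],None,fx=3,fy=3))
E
```

```text
time: 2.43
tool_pos: [0.4789, -0.0416, 0.1798]
tcp_rot: [0.211, 1.571, -0.211]
wrist_force: [-0.7, 0.6, -1.4]
width: -0.003
t 2.4333 tcp [ 0.4789 -0.0416  0.1798] cradle [ -1.7   2.3 179.8] w -0.0 F [-0.7  0.6 -1.4]
dp cm [ 5.07 -0.22  0.63]
rot [ 0.    -0.011  0.001]
```

View pics/side1.png

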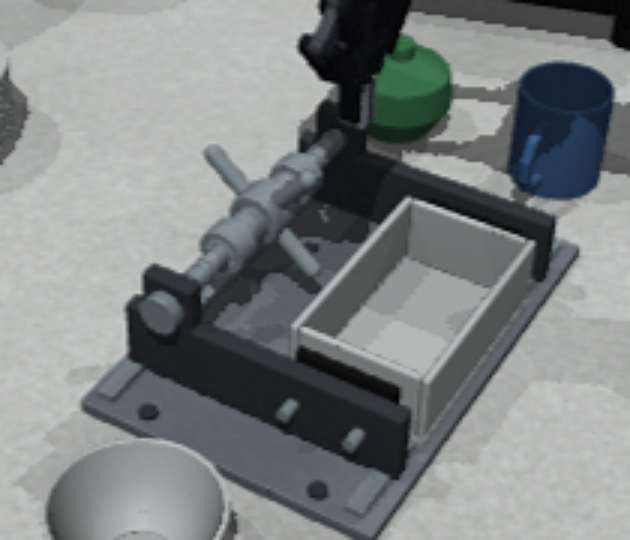

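```bash
python3 -m creep '[{"grip":0,"dp":[1.5,-0.2,0.2],"rotation":[0,0,0]},{"grip":0,"dp":[3,-0.2,0.2],"rotation":[0,0,0]},{"grip":0,"dp":[4.3,-0.2,0.2],"rotation":[0,0,0]},{"grip":0,"dp":[5,-0.2,0.2],"rotation":[0,0,0]},{"grip":0,"dp":[5,-0.2,0.2],"rotation":[0,0,0]}]'
python3 - <<'E'
from h import *
goal(c2w([0.004,0,0.129]),down(1))
im,d=bot.read_camera("side"); cv2.imwrite("pics/side2.png",cv2.resize(im[150:330,240:450,::-1],None,fx=3,fy=3))
goal(c2w([0.004,0,0.129]),down(1))
E
```

```text
time: 2.9
tool_pos: [0.485, -0.045, 0.1359]
tcp_rot: [0.211, 1.561, -0.211]
wrist_force: [0.0, 0.1, 0.9]
width: -0.003
t 2.9 tcp [ 0.485  -0.045   0.1359] cradle [  5.    0.6 135.9] w -0.0 F [0.  0.1 0.9]
dp cm [ 0.69 -0.06 -0.1 ]
rot [ 0. -0. -0.]
t 2.95 tcp [ 0.4856 -0.0452  0.1367] cradle [  5.6   0.6 136.7] w 0.0 F [-0.2 -0.4  0.1]
dp cm [ 0.77 -0.06 -0.16]
rot [ 0.     0.001 -0.   ]
```

View pics/side2.png

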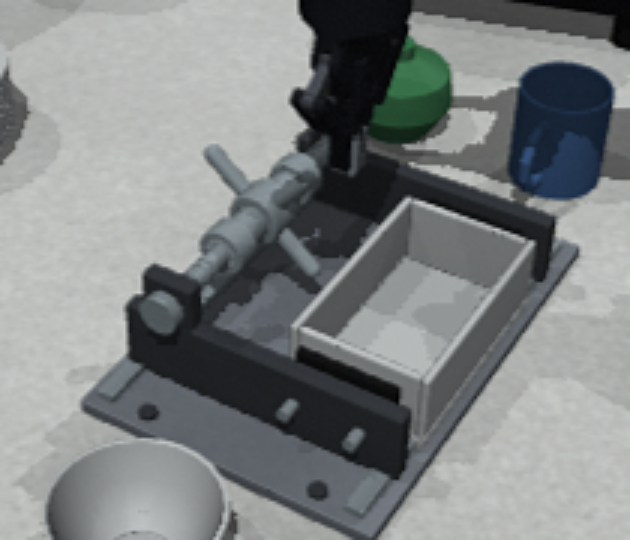

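```bash
python3 -m creep '[{"grip":0,"dp":[0.7,-0.05,0],"rotation":[0,0,0]},{"grip":0,"dp":[0.7,-0.05,0.8],"rotation":[0,0,0]},{"grip":0,"dp":[0.7,-0.05,1.8],"rotation":[0,0,0]},{"grip":0,"dp":[0.7,-0.05,2.8],"rotation":[0,0,0]},{"grip":0,"dp":[0.7,-0.05,3.8],"rotation":[0,0,0]}]'
python3 - <<'E'
from h import *
goal(c2w([0.098,0,0.129]),down(1))
E
```

```text
time: 3.37
tool_pos: [0.5235, -0.0565, 0.1293]
tcp_rot: [0.211, 1.559, -0.211]
wrist_force: [0.1, 1.0, 0.8]
width: -0.002
t 3.3667 tcp [ 0.5235 -0.0565  0.1293] cradle [ 45.2  -0.2 129.3] w -0.0 F [0.1 1.  0.8]
dp cm [0.04 0.02 5.28]
rot [-0.     0.001 -0.   ]
```

```bash
python3 - <<'E'
from h import *
im,d=bot.read_camera("side"); cv2.imwrite("pics/side3.png",cv2.resize(im[150:330,240:450,::-1],None,fx=3,fy=3))
goal(c2w([0.004,0,0.129]),down(1))
E
```

```text
t 3.4167 tcp [ 0.5254 -0.057   0.1295] cradle [ 47.2  -0.2 129.5] w -0.0 F [2.5 0.2 0.1]
dp cm [ 0.04  0.02 -4.32]
rot [-0.     0.004 -0.   ]
```

View pics/side3.png

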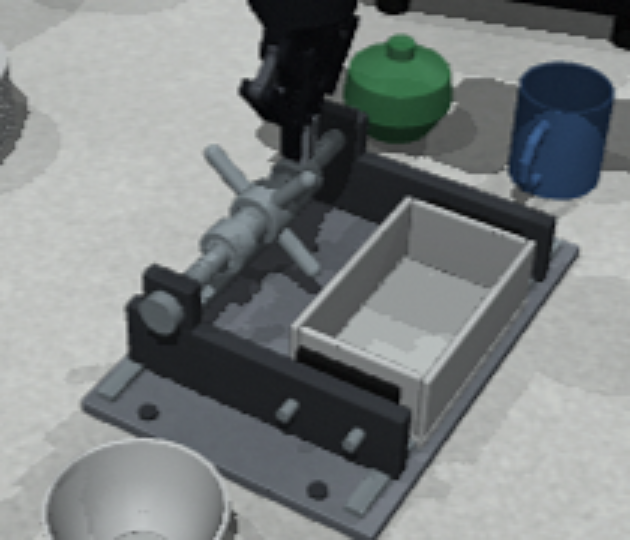

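```bash
python3 - <<'E'
from h import *
for n in("side","scene"):
    C=cal(n)
    f=lambda p:(proj(C,c2w(np.array(p)/1000))-(240,150))*3 if n=="side" else proj(C,c2w(np.array(p)/1000))
    print(n)
    for k,p in {"hub":(75,0,85),"upL":(29,0,131),"upR":(121,0,131),"loL":(29,0,39),"tip":(47,0,115)}.items(): print(k,f(p).round(1))
im,d=bot.read_camera("scene"); cv2.imwrite("pics/scene3.png",cv2.resize(im[190:355,190:380,::-1],None,fx=4,fy=3.6))
E
```

```text
side
hub [263.1 210.9]
upL [317.5 181.4]
upR [211.5 142.7]
loL [313.9 278. ]
tip [295.7 191.1]
scene
hub [302.9 275.7]
upL [288.8 254.7]
upR [315.5 280.5]
loL [291.4 271.2]
tip [294.3 262.6]
```

View pics/scene3.png

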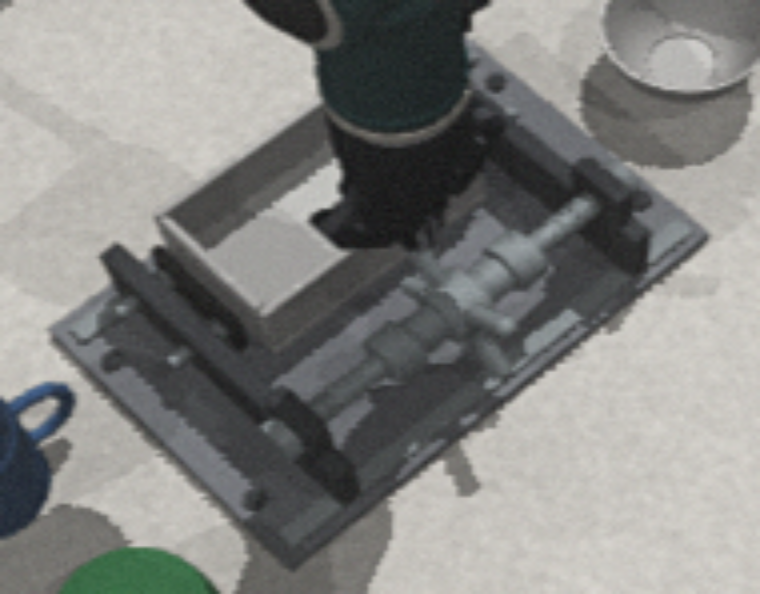

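```bash
python3 - <<'E'
from h import *
C=cal("wrist")
im,d=bot.read_camera("wrist"); cv2.imwrite("pics/wrist4.png",im[:,:,::-1])
np.savez("w4.npz",K=C[0],R=C[1],t=C[2],d=d)
D=cal("side")
im,d=bot.read_camera("side"); cv2.imwrite("pics/side4.png",cv2.resize(im[165:245,290:370,::-1],None,fx=7,fy=7,interpolation=cv2.INTER_CUBIC))
L=w2c(cloud(D,d))*1000
for (u,v) in [(338,195),(338,199),(338,203),(340,207),(344,208),(335,200)]: print(u,v,L[v,u].round(1), im[v,u])
E
```

```text
338 195 [ 42.6  12.3 174.2] [ 7  8 10]
338 199 [ 42.1  12.7 164.3] [ 9 10 12]
338 203 [ 41.8  12.9 154. ] [23 24 27]
340 207 [ 4.390e+01 -1.000e-01  1.345e+02] [71 77 81]
344 208 [ 35.2  -2.4 133.7] [121 132 136]
335 200 [ 48.   15.2 161. ] [ 7  8 10]
```

View pics/wrist4.png

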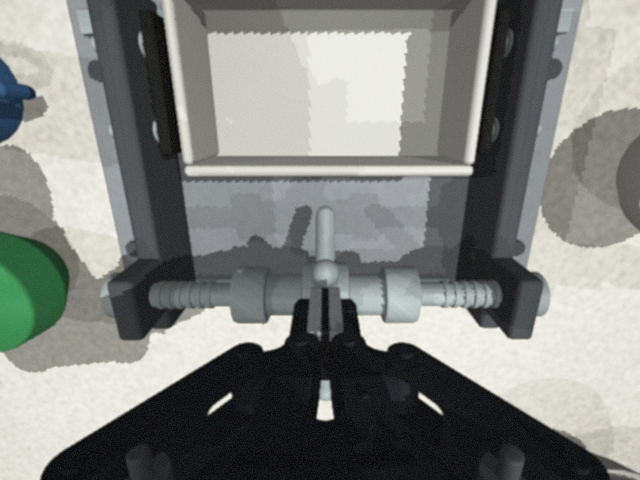

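View pics/side4.png

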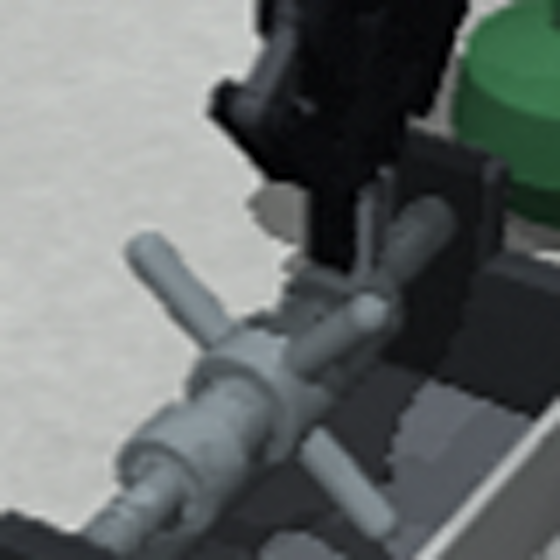

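```bash
python3 - <<'E'
from h import *
z=np.load("w4.npz");C=(z['K'],z['R'],z['t']);d=z['d']
for p in [(47,0,115.5),(36,0,115.5),(58,0,115.5),(36,0,140),(47,0,129.5),(29,0,131),(29,0,39),(75,0,107)]: print(p,proj(C,c2w(np.array(p)/1000)).round(1))
L=w2c(cloud(C,d))*1000
for (u,v) in [(325,262),(325,270),(325,278),(325,212),(325,235),(318,290),(336,290),(316,310),(336,310),(316,325),(345,310),(300,315),(250,290),(345,290)]: print((u,v),L[v,u].round(1))
E
```

```text
(47, 0, 115.5) [325.8 278. ]
(36, 0, 115.5) [325.8 260.1]
(58, 0, 115.5) [325.7 295.3]
(36, 0, 140) [326.  280.3]
(47, 0, 129.5) [325.8 290. ]
(29, 0, 131) [325.9 259.6]
(29, 0, 39) [325.4 211.2]
(75, 0, 107) [325.6 312.9]
(325, 262) [ 30.2  -0.5 131.3]
(325, 270) [ 32.9  -0.5 134.8]
(325, 278) [ 36.3  -0.5 136.9]
(325, 212) [26.2 -0.4 51.5]
(325, 235) [39.1 -0.4 64.8]
(318, 290) [ 34.5  -3.6 152.5]
(336, 290) [ 34.8   4.5 151.9]
(316, 310) [ 34.3  -4.1 169.4]
(336, 310) [ 34.4   3.9 169.4]
(316, 325) [ 34.3  -3.9 179.8]
(345, 310) [ 38.    7.9 163.4]
(300, 315) [ 38.1 -10.8 167.1]
(250, 290) [ 62.6 -46.8 100.7]
(345, 290) [ 62.   11.9 101.8]
```

```bash
python3 - <<'E'
from h import *
z=np.load("w2.npz");C=(z['K'],z['R'],z['t']);d=z['d']
L=w2c(cloud(C,d))*1000
for v in range(280,312,2): print(v,L[v,318].round(1),L[v,325].round(1),L[v,336].round(1))
S=cal("side");im,d=bot.read_camera("side");L=w2c(cloud(S,d))*1000
for v in range(198,216): print(v,[tuple(L[v,u].round(0).astype(int)) for u in(334,336,338,340,342)])
E
```

```text
280 [150.7 -13.2   0.9] [ 94.9  -2.2 110.9] [-81.8  -0.6 458.9]
282 [153.8 -13.2   1.3] [ 96.2  -2.2 113.3] [1.545e+02 1.370e+01 1.000e-01]
284 [157.8 -13.3   0.2] [ 97.8  -2.2 115. ] [157.4  13.7   1. ]
286 [161.6 -13.4  -0.7] [ 99.1  -2.2 117.3] [161.9  13.8  -1.2]
288 [ -7.8  -4.4 321. ] [ -7.3  -1.3 320.2] [ -7.6   3.7 320.7]
290 [ -7.9  -4.4 323.2] [ -7.8  -1.2 322.9] [ -7.4   3.7 322.2]
292 [ -7.7  -4.3 324.7] [ -7.9  -1.2 325. ] [ -7.9   3.6 325. ]
294 [ -7.5  -4.3 326.1] [ -7.9  -1.2 326.8] [ -7.5   3.6 326. ]
296 [ -7.5  -4.3 327.8] [ -7.1  -1.2 327.1] [ -7.4   3.6 327.7]
298 [ -8.2  -4.2 330.7] [ -7.9  -1.2 330.2] [ -7.9   3.5 330.3]
300 [ -8.   -4.2 332.1] [ -8.   -1.2 332.1] [ -7.5   3.5 331.2]
302 [ -7.1  -4.2 332.3] [ -7.9  -1.2 333.6] [ -7.2   3.4 332.4]
304 [ -7.8  -4.1 334.9] [ -7.6  -1.2 334.7] [ -7.6   3.4 334.7]
306 [ -7.4  -4.1 335.8] [ -7.3  -1.2 335.6] [ -7.7   3.3 336.3]
308 [ -7.4  -4.1 337.4] [ -8.1  -1.2 338.6] [ -7.6   3.3 337.8]
310 [ -7.3  -4.  338.7] [ -7.3  -1.2 338.8] [ -8.5   3.2 340.6]
198 [(np.int64(51), np.int64(15), np.int64(165)), (np.int64(47),
[... 3338 characters left out ...]
4(6), np.int64(128))]
213 [(np.int64(55), np.int64(6), np.int64(117)), (np.int64(50), np.int64(6), np.int64(119)), (np.int64(45), np.int64(7), np.int64(122)), (np.int64(39), np.int64(8), np.int64(125)), (np.int64(37), np.int64(3), np.int64(123))]
214 [(np.int64(56), np.int64(5), np.int64(114)), (np.int64(50), np.int64(7), np.int64(117)), (np.int64(45), np.int64(5), np.int64(118)), (np.int64(42), np.int64(3), np.int64(118)), (np.int64(61), np.int64(-40), np.int64(83))]
215 [(np.int64(53), np.int64(10), np.int64(116)), (np.int64(49), np.int64(8), np.int64(115)), (np.int64(46), np.int64(4), np.int64(115)), (np.int64(64), np.int64(-37), np.int64(81)), (np.int64(61), np.int64(-42), np.int64(79))]
```

The wrist and side depth readings agree that the shut fingertips sit about 18 mm above the reported TCP, not 14 mm below it. So the finger passed over the spoke and touched nothing. I'm backing off to the dish side and going lower.

```bash
python3 -m creep '[{"grip":0,"dp":[-1,0,0],"rotation":[0,0,0]},{"grip":0,"dp":[-1,0,-2.5],"rotation":[0,0,0]},{"grip":0,"dp":[-1,0,-4.7],"rotation":[0,0,0]},{"grip":0,"dp":[-1,0,-4.9],"rotation":[0,0,0]},{"grip":0,"dp":[0.5,0,-4.9],"rotation":[0,0,0]}]'
python3 -m creep '[{"grip":0,"dp":[1,0,0],"rotation":[0,0,0]},{"grip":0,"dp":[2,0,0],"rotation":[0,0,0]},{"grip":0,"dp":[2.5,0,0],"rotation":[0,0,0]},{"grip":0,"dp":[2.5,0,0],"rotation":[0,0,0]}]'
python3 - <<'E'
from h import *
goal(c2w([0.0,0,0.100]),down(1))
D=cal("side")
im,d=bot.read_camera("side"); cv2.imwrite("pics/side5.png",cv2.resize(im[150:250,280:400,::-1],None,fx=6,fy=6,interpolation=cv2.INTER_CUBIC))
E
```

```text
time: 4.03
tool_pos: [0.4757, -0.043, 0.127]
tcp_rot: [0.21, 1.554, -0.211]
wrist_force: [1.1, -1.1, -1.1]
width: -0.0
time: 4.37
tool_pos: [0.4732, -0.0429, 0.097]
tcp_rot: [0.211, 1.564, -0.211]
wrist_force: [0.4, 0.3, -0.1]
width: -0.001
t 4.3667 tcp [ 0.4732 -0.0429  0.097 ] cradle [-7.  -0.5 97. ] w -0.0 F [ 0.4  0.3 -0.1]
dp cm [-0.31  0.05  0.7 ]
rot [-0.    -0.003  0.   ]
```

View pics/side5.png

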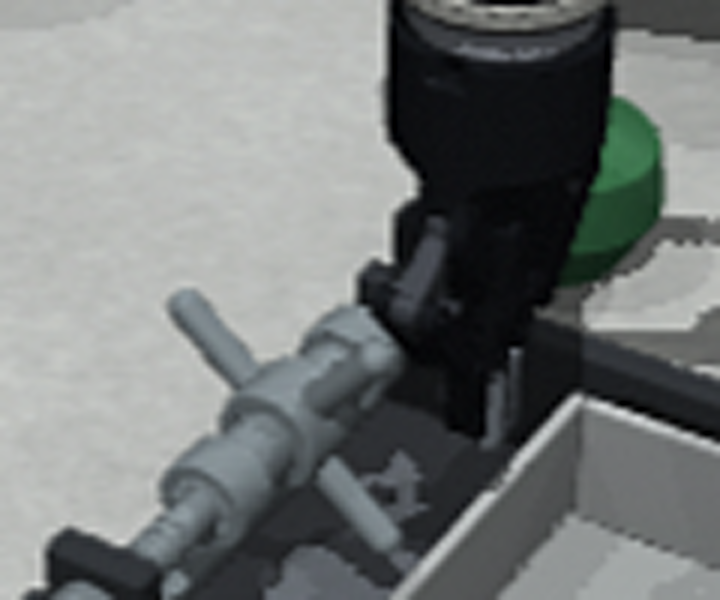

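```bash
python3 - <<'E'
from h import *
D=cal("side");im,d=bot.read_camera("side")
for z in(83,100,115,130):print(z,(proj(D,c2w([-.007,0,z/1000.]))-(280,150))*6)
L=w2c(cloud(D,d))*1000
for v in range(212,228):print(v,[L[v,u].round(0).tolist() for u in(357,360,363)])
goal(c2w([0.0,0,0.100]),down(1))
E
```

```text
83 [475.89593631 498.39226927]
100 [478.09170114 462.28249624]
115 [480.06528272 429.82656906]
130 [482.07368402 396.79802509]
212 [[-16.0, 34.0, 166.0], [-10.0, 9.0, 148.0], [-14.0, 2.0, 145.0]]
213 [[-3.0, 8.0, 142.0], [-10.0, 9.0, 145.0], [-13.0, 1.0, 142.0]]
214 [[-5.0, 13.0, 143.0], [-10.0, 7.0, 141.0], [-14.0, 1.0, 139.0]]
215 [[-5.0, 13.0, 141.0], [-11.0, 11.0, 142.0], [-14.0, 1.0, 137.0]]
216 [[-4.0, 11.0, 136.0], [-10.0, 8.0, 137.0], [-14.0, 2.0, 135.0]]
217 [[-5.0, 12.0, 134.0], [-10.0, 8.0, 134.0], [-15.0, 4.0, 134.0]]
218 [[-6.0, 14.0, 133.0], [-11.0, 10.0, 133.0], [-14.0, 0.0, 128.0]]
219 [[-5.0, 11.0, 128.0], [-12.0, 10.0, 130.0], [-14.0, 0.0, 125.0]]
220 [[-6.0, 13.0, 127.0], [-9.0, 5.0, 123.0], [-15.0, 2.0, 124.0]]
221 [[-7.0, 14.0, 126.0], [-10.0, 6.0, 122.0], [-15.0, 1.0, 121.0]]
222 [[-4.0, 9.0, 118.0], [-10.0, 6.0, 119.0], [42.0, -115.0, 18.0]]
223 [[57.0, -111.0, 11.0], [-10.0, 6.0, 117.0], [43.0, -117.0, 13.0]]
224 [[55.0, -108.0, 11.0], [49.0, -112.0, 11.0], [43.0, -117.0, 10.0]]
225 [[53.0, -104.0, 11.0], [47.0, -109.0, 10.0], [40.0, -112.0, 11.0]]
226 [[50.0, -98.0, 13.0], [43.0, -102.0, 14.0], [38.0, -107.0, 12.0]]
227 [[49.0, -97.0, 11.0], [41.0, -99.0, 13.0], [37.0, -106.0, 11.0]]
t 4.4667 tcp [ 0.4743 -0.043   0.0984] cradle [-5.8 -0.3 98.4] w -0.0 F [ 0.2 -0.1 -0.4]
dp cm [-0.16  0.03  0.58]
rot [-0.    -0.001  0.   ]
```

```bash
python3 -m creep '[{"grip":0,"dp":[0,0,1],"rotation":[0,0,0]},{"grip":0,"dp":[0,0,2],"rotation":[0,0,0]},{"grip":0,"dp":[0,0,3],"rotation":[0,0,0]},{"grip":0,"dp":[0,0,4],"rotation":[0,0,0]},{"grip":0,"dp":[0,0,5],"rotation":[0,0,0]}]'
python3 - <<'E'
from h import *
D=cal("side")
goal(c2w([0.09,0,0.098]),down(1))
im,d=bot.read_camera("side"); cv2.imwrite("pics/side6.png",cv2.resize(im[150:250,280:400,::-1],None,fx=6,fy=6,interpolation=cv2.INTER_CUBIC))
goal(c2w([0.09,0,0.098]),down(1))
E
```

```text
time: 4.88
tool_pos: [0.5214, -0.056, 0.0986]
tcp_rot: [0.212, 1.566, -0.211]
wrist_force: [-6.1, 2.7, 4.4]
width: 0.0
t 4.8833 tcp [ 0.5214 -0.056   0.0986] cradle [43.1 -0.3 98.6] w 0.0 F [-6.1  2.7  4.4]
dp cm [0.03 0.03 4.69]
rot [-0.    -0.006  0.   ]
t 4.9333 tcp [ 0.5242 -0.0567  0.0989] cradle [45.9 -0.3 98.9] w 0.0 F [-0.5  0.4 -1.4]
dp cm [0.09 0.03 4.41]
rot [-0.    -0.001 -0.   ]
```

View pics/side6.png

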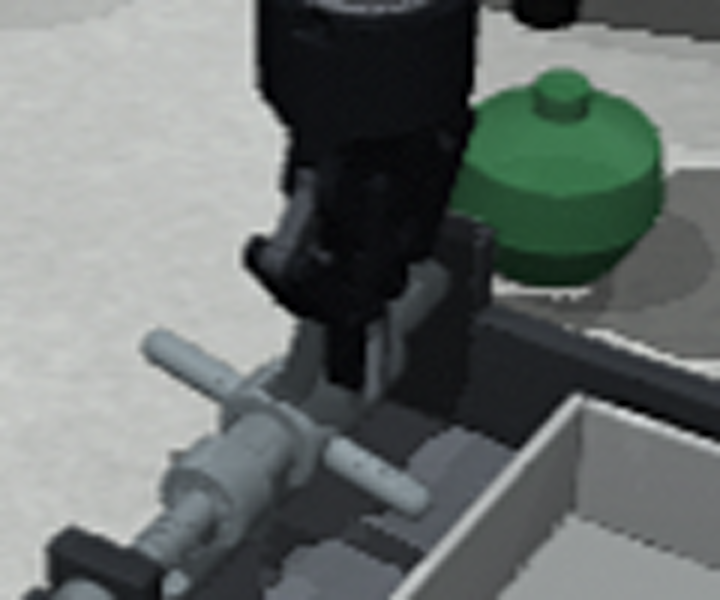

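The spoke is turning the right way: the right spoke is now at crop (150,345), lower than before. Continuing the stroke.

```bash
python3 -m creep '[{"grip":0,"dp":[0,0,1],"rotation":[0,0,0]},{"grip":0,"dp":[0,0,2],"rotation":[0,0,0]},{"grip":0,"dp":[0,0,3],"rotation":[0,0,0]},{"grip":0,"dp":[0,0,4.2],"rotation":[0,0,0]},{"grip":0,"dp":[0,0,4.2],"rotation":[0,0,0]}]'
python3 - <<'E'
from h import *
D=cal("side")
goal(c2w([0.09,0,0.098]),down(1))
im,d=bot.read_camera("side"); cv2.imwrite("pics/side7.png",cv2.resize(im[150:250,280:400,::-1],None,fx=6,fy=6,interpolation=cv2.INTER_CUBIC))
goal(c2w([0.09,0,0.098]),down(1))
E
```

```text
time: 5.35
tool_pos: [0.5627, -0.0675, 0.0977]
tcp_rot: [0.212, 1.565, -0.211]
wrist_force: [-4.4, 1.4, 1.2]
width: -0.002
t 5.35 tcp [ 0.5627 -0.0675  0.0977] cradle [85.9 -0.5 97.7] w -0.0 F [-4.4  1.4  1.2]
dp cm [-0.03  0.05  0.41]
rot [-0.    -0.005  0.   ]
t 5.4 tcp [ 0.5628 -0.0675  0.0978] cradle [86.  -0.4 97.8] w -0.0 F [-2.5  0.2 -0.2]
dp cm [-0.02  0.04  0.4 ]
rot [-0.    -0.003  0.   ]
```

View pics/side7.png

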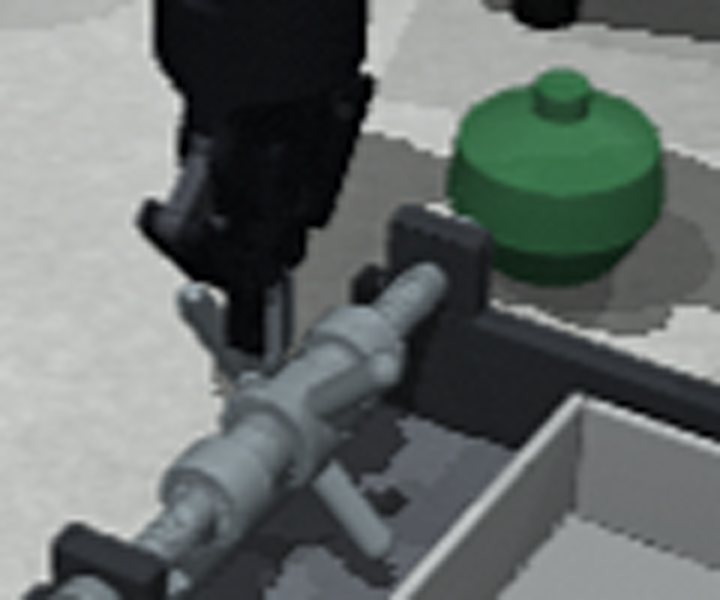

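First stroke done: the spokes are back at nearly the same look, about 87° on. Second stroke now, going up, back and down behind the next spoke.

```bash
python3 -m creep '[{"grip":0,"dp":[-2,0,-0.3],"rotation":[0,0,0]},{"grip":0,"dp":[-4.5,0,-0.5],"rotation":[0,0,0]},{"grip":0,"dp":[-4.5,0,-3.5],"rotation":[0,0,0]},{"grip":0,"dp":[-4.5,0,-6.5],"rotation":[0,0,0]},{"grip":0,"dp":[-4.5,0,-9.5],"rotation":[0,0,0]}]'
python3 -m creep '[{"grip":0,"dp":[0,0,-0.2],"rotation":[0,0,0]},{"grip":0,"dp":[2,0,-0.2],"rotation":[0,0,0]},{"grip":0,"dp":[4,0,-0.2],"rotation":[0,0,0]},{"grip":0,"dp":[4.8,0,-0.2],"rotation":[0,0,0]},{"grip":0,"dp":[4.8,0,-0.2],"rotation":[0,0,0]}]'
python3 - <<'E'
from h import *
D=cal("side")
im,d=bot.read_camera("side"); cv2.imwrite("pics/side8.png",cv2.resize(im[150:250,280:400,::-1],None,fx=6,fy=6,interpolation=cv2.INTER_CUBIC))
goal(c2w([0.0,0,0.094]),down(1))
E
```

```text
time: 5.82
tool_pos: [0.4727, -0.0425, 0.145]
tcp_rot: [0.211, 1.557, -0.211]
wrist_force: [-0.4, 0.8, -0.3]
width: -0.0
time: 6.23
tool_pos: [0.4687, -0.0417, 0.0939]
tcp_rot: [0.211, 1.563, -0.211]
wrist_force: [0.0, -0.7, -0.9]
width: 0.001
t 6.2833 tcp [ 0.4696 -0.0418  0.0951] cradle [-10.7  -0.4  95.1] w 0.0 F [-0.2 -0.  -0.3]
dp cm [0.11 0.04 1.07]
rot [-0.    -0.001  0.   ]
```

View pics/side8.png

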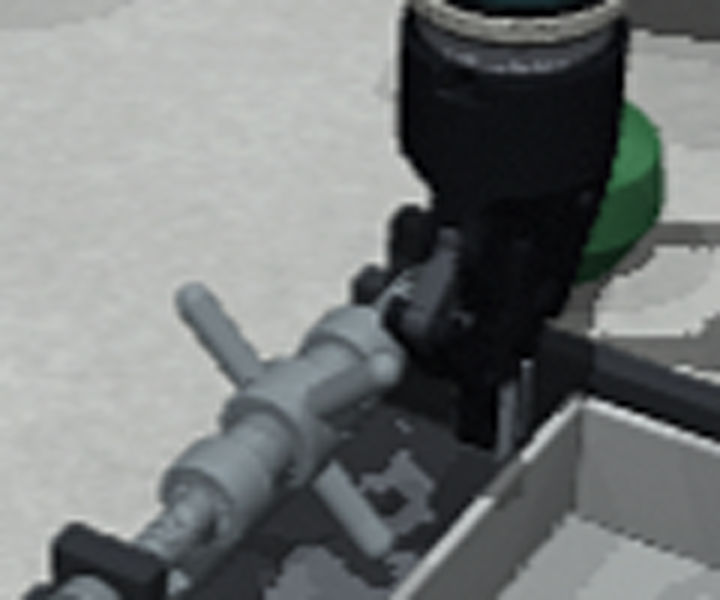

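```bash
python3 -m creep '[{"grip":0,"dp":[0,0.05,1.2],"rotation":[0,0,0]},{"grip":0,"dp":[0,0.05,2.4],"rotation":[0,0,0]},{"grip":0,"dp":[0,0.05,3.4],"rotation":[0,0,0]},{"grip":0,"dp":[0,0.05,4.4],"rotation":[0,0,0]},{"grip":0,"dp":[0,0.05,5.4],"rotation":[0,0,0]}]'
python3 -m creep '[{"grip":0,"dp":[0,0,1],"rotation":[0,0,0]},{"grip":0,"dp":[0,0,2],"rotation":[0,0,0]},{"grip":0,"dp":[0,0,3],"rotation":[0,0,0]},{"grip":0,"dp":[0,0,4],"rotation":[0,0,0]},{"grip":0,"dp":[0,0,5],"rotation":[0,0,0]}]'
python3 -m creep '[{"grip":0,"dp":[0,0,0.2],"rotation":[0,0,0]}]'
python3 - <<'E'
from h import *
D=cal("side")
goal(c2w([0.094,0,0.094]),down(1))
im,d=bot.read_camera("side"); cv2.imwrite("pics/side9.png",cv2.resize(im[150:250,280:400,::-1],None,fx=6,fy=6,interpolation=cv2.INTER_CUBIC))
goal(c2w([0.0,0,0.094]),down(1))
E
```

```text
time: 6.7
tool_pos: [0.5214, -0.0555, 0.0962]
tcp_rot: [0.211, 1.565, -0.211]
wrist_force: [-7.2, 2.3, 5.4]
width: -0.002
time: 7.12
tool_pos: [0.5676, -0.0683, 0.0947]
tcp_rot: [0.212, 1.569, -0.211]
wrist_force: [-8.2, 2.6, 2.7]
width: -0.001
time: 7.2
tool_pos: [0.5721, -0.0694, 0.0956]
tcp_rot: [0.212, 1.565, -0.211]
wrist_force: [-7.1, 1.5, 3.1]
width: -0.001
t 7.2 tcp [ 0.5721 -0.0694  0.0956] cradle [95.4  0.2 95.6] w -0.0 F [-7.1  1.5  3.1]
dp cm [ 0.16 -0.02 -0.14]
rot [-0.    -0.004  0.   ]
t 7.25 tcp [ 0.5724 -0.0695  0.0957] cradle [95.8  0.2 95.7] w -0.0 F [-4.3  2.   1.8]
dp cm [ 0.2  -0.02 -9.58]
rot [-0.    -0.003  0.   ]
```

View pics/side9.png

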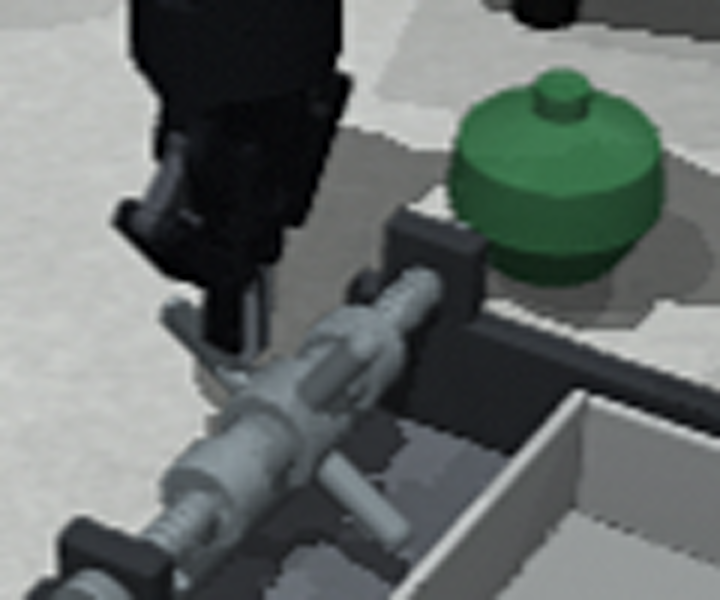

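```bash
python3 -m creep '[{"grip":0,"dp":[-3,0,-0.3],"rotation":[0,0,0]},{"grip":0,"dp":[-6,0,-1.5],"rotation":[0,0,0]},{"grip":0,"dp":[-9,0,-3.5],"rotation":[0,0,0]},{"grip":0,"dp":[-12,0,-5.5],"rotation":[0,0,0]},{"grip":0,"dp":[-15,0,-7.5],"rotation":[0,0,0]}]'
python3 -m creep '[{"grip":0,"dp":[-2,0,-1],"rotation":[0,0,0]},{"grip":0,"dp":[-4,0,-1.8],"rotation":[0,0,0]},{"grip":0,"dp":[-5,0,-2],"rotation":[0,0,0]},{"grip":0,"dp":[-5,0,-2],"rotation":[0,0,0]},{"grip":0,"dp":[-5,0,-2],"rotation":[0,0,0]}]'
python3 - <<'E'
from h import *
C=cal("wrist")
im,d=bot.read_camera("wrist"); cv2.imwrite("pics/wrist5.png",im[:,:,::-1]); np.savez("w5.npz",K=C[0],R=C[1],t=C[2],d=d)
cr=im[70:290,165:480,::-1]; cv2.imwrite("pics/wrist5c.png",cv2.resize(cr,None,fx=2.5,fy=2.5,interpolation=cv2.INTER_CUBIC))
goal(c2w([0.0,0,0.30]),down(1))
E
```

```text
time: 7.67
tool_pos: [0.5009, -0.0498, 0.2485]
tcp_rot: [0.211, 1.558, -0.211]
wrist_force: [1.4, 1.0, 0.1]
width: 0.001
time: 8.08
tool_pos: [0.4818, -0.0445, 0.2964]
tcp_rot: [0.211, 1.558, -0.211]
wrist_force: [-0.5, 0.2, -0.2]
width: 0.001
t 8.1333 tcp [ 0.481  -0.0444  0.295 ] cradle [1.00e+00 2.00e-01 2.95e+02] w 0.0 F [-1.   0.1 -0.9]
dp cm [-0.5  -0.02 -0.1 ]
rot [-0. -0.  0.]
```

View pics/wrist5c.png

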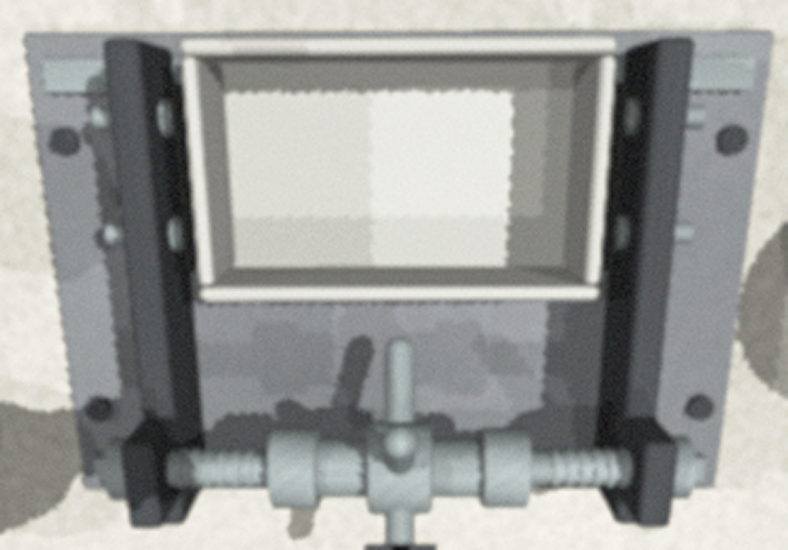

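```bash
cat >> meas.py <<'E'
def edges(tag,rows):
    im=cv2.imread("pics/"+tag+".png").astype(float).mean(2)
    for r in rows:
        p=im[r-3:r+4].mean(0); g=np.gradient(p)
        def pk(a,b,s):
            # subpixel gradient centroid of strongest edge of sign s
            k=a+int(np.argmax(s*g[a:b])); w=np.clip(s*g[k-2:k+3],0,None); return (w*np.arange(k-2,k+3)).sum()/w.sum(),s*g[k]
        print(r,[(x,int(p[x])) for x in range(205,248,2)],[(x,int(p[x])) for x in range(400,446,2)])
E
python3 - <<'E'
from meas import *
edges("wrist5",(125,150,180))
z=np.load("w5.npz");C=(z['K'],z['R'],z['t']);L=w2c(cloud(C,z['d']))*1000
m=(L[...,2]>68)&(L[...,2]<76)&(L[...,0]>2)&(L[...,0]<45)&(abs(abs(L[...,1])-115)<30)
for t in("w2","w5"):
  z=np.load(t+".npz");C=(z['K'],z['R'],z['t']);L=w2c(cloud(C,z['d']))*1000
  m=(L[...,2]>68)&(L[...,2]<76)&(L[...,0]>4)&(L[...,0]<45)
  for s in(1,-1):
    a=L[m&(s*L[...,1]>90)&(s*L[...,1]<140)][:,1];print(t,s,len(a),np.percentile(a,[1,3,50,97,99]).round(1))
E
```

```text
125 [(205, 99), (207, 97), (209, 90), (211, 82), (213, 86), (215, 86), (217, 88), (219, 89), (221, 88), (223, 74), (225, 51), (227, 47), (229, 57), (231, 54), (233, 42), (235, 37), (237, 33), (239, 97), (241, 211), (243, 231), (245, 194), (247, 132)] [(400, 106), (402, 130), (404, 196), (406, 228), (408, 181), (410, 56), (412, 33), (414, 32), (416, 40), (418, 39), (420, 33), (422, 33), (424, 48), (426, 77), (428, 88), (430, 89), (432, 90), (434, 91), (436, 89), (438, 111), (440, 151), (442, 154), (444, 152)]
150 [(205, 94), (207, 87), (209, 83), (211, 77), (213, 74), (215, 85), (217, 87), (219, 86), (221, 89), (223, 88), (225, 79), (227, 55), (229, 47), (231, 45), (233, 34), (235, 28), (237, 33), (239, 31), (241, 98), (243, 211), (245, 230), (247, 196)] [(400, 123), (402, 189), (404, 227), (406, 194), (408, 62), (410, 33), (412, 32), (414, 27), (416, 30), (418, 31), (420, 36), (422, 55), (424, 78), (426, 87), (428, 88), (430, 90), (432, 91), (434, 86), (436, 126), (438, 150), (440, 150), (442, 150), (444, 149)]
180 [(205, 161), (207, 144), (209, 104), (211, 100), (213, 101), (215, 93), (217, 80), (219, 86), (221, 87), (223, 89), (225, 87), (227, 85), (229, 64), (231, 46), (233, 44), (235, 42), (237, 35), (239, 29), (241, 54), (243, 97), (245, 185), (247, 223)] [(400, 186), (402, 217), (404, 165), (406, 75), (408, 43), (410, 29), (412, 31), (414, 27), (416, 29), (418, 41), (420, 63), (422, 84), (424, 88), (426, 86), (428, 88), (430, 87), (432, 98), (434, 144), (436, 149), (438, 150), (440, 149), (442, 148), (444, 149)]
w2 1 474 [113.7 113.9 120.9 128.7 129.2]
w2 -1 471 [-130.6 -130.1 -122.1 -115.3 -115.2]
w5 1 473 [106.6 106.8 113.7 121.5 122.1]
w5 -1 464 [-123.3 -122.8 -114.9 -108.3 -108.1]
```

```bash
python3 - <<'E'
from meas import *
meas("w5",[(125,223.6,424.9,0,438.2,239.3,409.2),(150,226.5,422.9,0,435.3,241.4,407.3),(180,229.1,420.5,0,433.4,244.4,405.0)])
z=np.load("w5.npz");C=(z['K'],z['R'],z['t']);L=w2c(cloud(C,z['d']))*1000
# spoke ends: points near y=0 above dish side
m=(abs(L[...,1])<5)&(L[...,0]>5)&(L[...,0]<60)&(L[...,2]>20)&(L[...,2]<160)
q=L[m]; up=q[q[:,2]>112]; lo=q[q[:,2]<85]
for n,s in(("up",up),("lo",lo)):
    if len(s)>5:
        v=s[:,[0,2]]-[75,85]; r=np.hypot(*v.T); k=r>np.percentile(r,85); print(n,len(s),"max r",r.max().round(1),"angle from up deg",np.degrees(np.arctan2(v[k,0],v[k,1])).mean().round(1))
E
```

```text
row 125 x -73.7 inner -108.4 107.5 sep 215.9 dish -90.4 89.5 len 179.9 outer r 121.8 outer l -348.1
row 150 x -47.6 inner -107.8 107.9 sep 215.6 dish -90.2 89.6 len 179.8 outer r 121.5 outer l -356.3
row 180 x -14.5 inner -107.9 108.3 sep 216.3 dish -89.5 89.6 len 179.1 outer r 122.9 outer l -366.6
up 165 max r 67.3 angle from up deg -33.9
lo 275 max r 64.3 angle from up deg -117.2
```

```bash
python3 - <<'E'
from meas import *
for t in("w2","w5"):
  z=np.load(t+".npz");C=(z['K'],z['R'],z['t']);L=w2c(cloud(C,z['d']))*1000
  m=(abs(L[...,1])<5)&(L[...,0]>5)&(L[...,0]<60)&(L[...,2]>20)&(L[...,2]<160)
  q=L[m]
  for n,s in(("up",q[q[:,2]>112]),("lo",q[q[:,2]<85])):
    v=s[:,[0,2]]-[75,85]; r=np.hypot(*v.T); k=r>np.percentile(r,85); print(t,n,np.degrees(np.arctan2(v[k,0],v[k,1])).mean().round(1))
goal(c2w([-0.006,0,0.30]),down(1))
E
```

```text
w2 up -40.0
w2 lo -123.8
w5 up -33.9
w5 lo -117.2
t 8.1333 tcp [ 0.481  -0.0444  0.295 ] cradle [1.00e+00 2.00e-01 2.95e+02] w 0.0 F [-1.   0.1 -0.9]
dp cm [-0.5  -0.02 -0.7 ]
rot [-0. -0.  0.]
```

Both pads now just touch: the dish is centred with 18 mm of clearance each side. The turn so far is about 186° (3.25 rad), and about 117° remains. I'll do one 90° stroke, then look again.

```bash
python3 -m creep '[{"grip":0,"dp":[3,0,-0.8],"rotation":[0,0,0]},{"grip":0,"dp":[6.5,0,-0.8],"rotation":[0,0,0]},{"grip":0,"dp":[10,0,-0.8],"rotation":[0,0,0]},{"grip":0,"dp":[13,0,-0.8],"rotation":[0,0,0]},{"grip":0,"dp":[15,0,-0.8],"rotation":[0,0,0]}]'
python3 -m creep '[{"grip":0,"dp":[2,0,0],"rotation":[0,0,0]},{"grip":0,"dp":[4,0,0],"rotation":[0,0,0]},{"grip":0,"dp":[5.1,0,0],"rotation":[0,0,0]},{"grip":0,"dp":[5.1,0,0],"rotation":[0,0,0]},{"grip":0,"dp":[5.1,0,0],"rotation":[0,0,0]}]'
python3 - <<'E'
from h import *
goal(c2w([0.0,0,0.094]),down(1))
E
```

```text
time: 8.55
tool_pos: [0.4693, -0.0417, 0.1399]
tcp_rot: [0.211, 1.569, -0.211]
wrist_force: [-0.1, 0.1, -0.1]
width: 0.002
time: 8.97
tool_pos: [0.4716, -0.0419, 0.0933]
tcp_rot: [0.211, 1.564, -0.211]
wrist_force: [-0.2, -0.5, 0.7]
width: 0.002
t 8.9667 tcp [ 0.4716 -0.0419  0.0933] cradle [-8.7  0.  93.3] w 0.0 F [-0.2 -0.5  0.7]
dp cm [-0.07 -0.    0.87]
rot [-0.    -0.003  0.   ]
```

```bash
python3 -m creep '[{"grip":0,"dp":[0,0,1.2],"rotation":[0,0,0]},{"grip":0,"dp":[0,0,2.4],"rotation":[0,0,0]},{"grip":0,"dp":[0,0,3.4],"rotation":[0,0,0]},{"grip":0,"dp":[0,0,4.4],"rotation":[0,0,0]},{"grip":0,"dp":[0,0,5.4],"rotation":[0,0,0]}]'
python3 -m creep '[{"grip":0,"dp":[0,0,1],"rotation":[0,0,0]},{"grip":0,"dp":[0,0,2],"rotation":[0,0,0]},{"grip":0,"dp":[0,0,3],"rotation":[0,0,0]},{"grip":0,"dp":[0,0,4],"rotation":[0,0,0]},{"grip":0,"dp":[0,0,4.8],"rotation":[0,0,0]}]'
python3 -m creep '[{"grip":0,"dp":[0,0,0],"rotation":[0,0,0]}]'
python3 - <<'E'
from h import *
goal(c2w([0.095,0,0.094]),down(1))
E
```

```text
time: 9.38
tool_pos: [0.5242, -0.0562, 0.0955]
tcp_rot: [0.212, 1.564, -0.211]
wrist_force: [-7.5, 2.7, 5.9]
width: 0.002
time: 9.8
tool_pos: [0.5677, -0.0683, 0.0936]
tcp_rot: [0.212, 1.571, -0.211]
wrist_force: [-10.8, 2.3, 4.6]
width: 0.004
time: 9.88
tool_pos: [0.5704, -0.069, 0.0946]
tcp_rot: [0.212, 1.565, -0.211]
wrist_force: [-6.4, 0.6, 2.0]
width: 0.001
t 9.8833 tcp [ 0.5704 -0.069   0.0946] cradle [93.8  0.2 94.6] w 0.0 F [-6.4  0.6  2. ]
dp cm [ 0.06 -0.02  0.12]
rot [-0.    -0.005  0.   ]
```

Retreating to measure.

```bash
python3 -m creep '[{"grip":0,"dp":[-3,0,-0.3],"rotation":[0,0,0]},{"grip":0,"dp":[-6,0,-1.5],"rotation":[0,0,0]},{"grip":0,"dp":[-9,0,-3.5],"rotation":[0,0,0]},{"grip":0,"dp":[-12,0,-5.5],"rotation":[0,0,0]},{"grip":0,"dp":[-15,0,-7.5],"rotation":[0,0,0]}]'
python3 -m creep '[{"grip":0,"dp":[-2,0,-1],"rotation":[0,0,0]},{"grip":0,"dp":[-4,0,-1.8],"rotation":[0,0,0]},{"grip":0,"dp":[-5,0,-2],"rotation":[0,0,0]},{"grip":0,"dp":[-5,0,-2],"rotation":[0,0,0]},{"grip":0,"dp":[-5,0,-2],"rotation":[0,0,0]}]'
python3 - <<'E'
from meas import *
C=cal("wrist")
im,d=bot.read_camera("wrist"); cv2.imwrite("pics/wrist6.png",im[:,:,::-1]); np.savez("w6.npz",K=C[0],R=C[1],t=C[2],d=d)
cr=im[70:290,165:480,::-1]; cv2.imwrite("pics/wrist6c.png",cv2.resize(cr,None,fx=2.5,fy=2.5,interpolation=cv2.INTER_CUBIC))
goal(c2w([0.0,0,0.30]),down(1))
edges("wrist6",(150,180))
for t in("w2","w5","w6"):
  z=np.load(t+".npz");C=(z['K'],z['R'],z['t']);L=w2c(cloud(C,z['d']))*1000
  m=(L[...,2]>68)&(L[...,2]<76)&(L[...,0]>4)&(L[...,0]<45)
  a=L[m&(L[...,1]>90)&(L[...,1]<140)][:,1]; b=L[m&(L[...,1]<-90)&(L[...,1]>-140)][:,1]
  print(t,"sep",(np.percentile(a,2)-np.percentile(b,98)).round(2),"outer",(np.percentile(a,98)-np.percentile(b,2)).round(2),"mid",(np.median(a)-np.median(b)).round(2))
  m=(abs(L[...,1])<5)&(L[...,0]>5)&(L[...,0]<60)&(L[...,2]>20)&(L[...,2]<160)
  q=L[m]
  for n,s in(("up",q[q[:,2]>112]),("lo",q[q[:,2]<85])):
    v=s[:,[0,2]]-[75,85]; r=np.hypot(*v.T); k=r>np.percentile(r,85); print(t,n,np.degrees(np.arctan2(v[k,0],v[k,1])).mean().round(1))
E
```

```text
time: 10.3
tool_pos: [0.4996, -0.0494, 0.2475]
tcp_rot: [0.211, 1.558, -0.211]
wrist_force: [0.9, 0.2, -0.1]
width: 0.0
time: 10.72
tool_pos: [0.4806, -0.0441, 0.2954]
tcp_rot: [0.211, 1.558, -0.211]
wrist_force: [-0.5, 0.6, -0.9]
width: -0.003
t 10.7667 tcp [ 0.4798 -0.0441  0.294 ] cradle [-2.00e-01  2.00e-01  2.94e+02] w -0.0 F [ 0.2 -0.  -0.9]
dp cm [-0.6  -0.02  0.02]
rot [-0. -0.  0.]
150 [(205, 141), (207, 99), (209, 82), (211, 75), (213, 75), (215, 72), (217, 83), (219, 87), (221, 86), (223, 89), (225, 89), (227, 85), (229, 66), (231, 46), (233, 42), (235, 29), (237, 36), (239, 32), (241, 104), (243, 218), (245, 231), (247, 183)] [(400, 116), (402, 184), (404, 226), (406, 210), (408, 74), (410, 31), (412, 29), (414, 32), (416, 28), (418, 41), (420, 67), (422, 85), (424, 90), (426, 88), (428, 91), (430, 88), (432, 96), (434, 143), (436, 150), (438, 151), (440, 149), (442, 148), (444, 150)]
180 [(205, 161), (207, 160), (209, 146), (211, 107), (213, 101), (215, 103), (217, 99), (219, 81), (221, 85), (223, 88), (225, 86), (227, 86), (229, 86), (231, 76), (233, 51), (235, 47), (237, 39), (239, 31), (241, 28), (243, 88), (245, 201), (247, 229)] [(400, 187), (402, 226), (404, 193), (406, 64), (408, 25), (410, 30), (412, 27), (414, 31), (416, 48), (418, 75), (420, 87), (422, 88), (424, 88), (426, 89), (428, 86), (430, 118), (432, 149), (434, 148), (436, 148), (438, 149), (440, 149), (442, 149), (444, 149)]
w2 sep 229.1 outer 259.11 mid 242.98
w2 up -40.0
w2 lo -123.8
w5 sep 214.9 outer 244.81 mid 228.61
w5 up -33.9
w5 lo -117.2
w6 sep 208.02 outer 238.04 mid 221.83
w6 up -34.2
w6 lo -117.4
```

View pics/wrist6c.png

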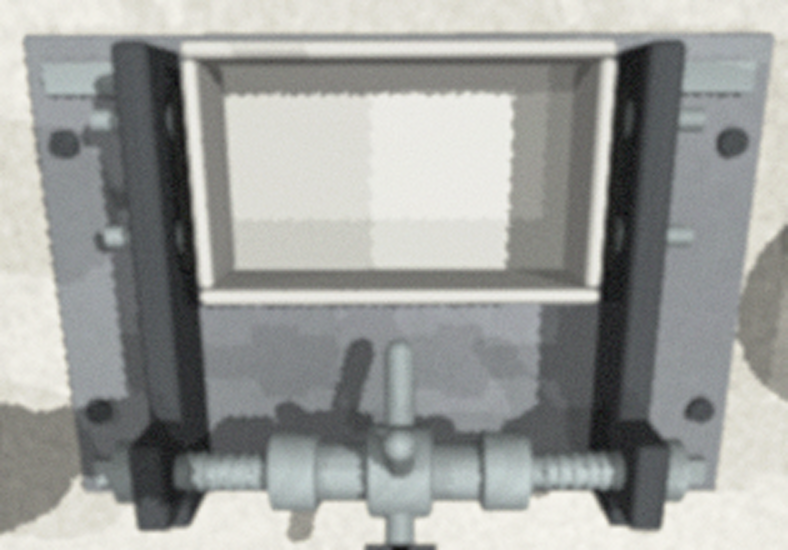

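```bash
python3 - <<'E'
from meas import *
for t in("w2","w5","w6"):
  z=np.load(t+".npz");C=(z['K'],z['R'],z['t']);L=w2c(cloud(C,z['d']))*1000
  for s in(1,-1):
    Y=s*L[...,1]
    m=(L[...,2]>28)&(L[...,2]<62)&(L[...,0]>-110)&(L[...,0]<10)&(Y>115)&(Y<160)
    q=L[m]; 
    o=[]
    for a,b in((-110,-60),(-60,10)):
        k=(q[:,0]>a)&(q[:,0]<b); yy=s*q[k,1]
        top=q[k][yy>np.percentile(yy,40)] if k.sum()>3 else q[:0]
        o.append((int(k.sum()),yy.max().round(1) if k.sum() else 0,np.percentile(yy,90).round(1) if k.sum() else 0,top[:,0].mean().round(0),top[:,2].mean().round(0)))
    T=(L[...,2]>69)&(L[...,2]<75)&(L[...,0]>4)&(L[...,0]<45)&(Y>90)&(Y<140); ty=Y[T]
    # dish rim outer end
    D=(L[...,2]>74)&(L[...,2]<80)&(L[...,0]>-90)&(L[...,0]<-20)&(Y>75)&(Y<100); dy=Y[D]
    print(t,s,"pins",o,"jaw in/out",np.percentile(ty,[2,98]).round(1),"dish end",np.percentile(dy,[95,98]).round(1))
E
python3 - <<'E'
from meas import *
meas("w6",[(150,229.1,419.4,0,433,241.1,407.6),(180,232,417,0,430,243.3,405.2)])
E
```

```text
w2 1 pins [(58, np.float64(143.3), np.float64(142.7), np.float64(-83.0), np.float64(49.0)), (52, np.float64(143.4), np.float64(142.6), np.float64(-31.0), np.float64(49.0))] jaw in/out [113.9 128.8] dish end [90.5 91.1]
w2 -1 pins [(359, np.float64(145.2), np.float64(141.1), np.float64(-87.0), np.float64(47.0)), (433, np.float64(145.5), np.float64(139.1), np.float64(-30.0), np.float64(48.0))] jaw in/out [115.4 130.3] dish end [87.8 88.1]
w5 1 pins [(71, np.float64(136.7), np.float64(136.1), np.float64(-82.0), np.float64(49.0)), (62, np.float64(137.3), np.float64(136.5), np.float64(-31.0), np.float64(49.0))] jaw in/out [106.7 121.7] dish end [88.3 88.7]
w5 -1 pins [(62, np.float64(139.1), np.float64(137.9), np.float64(-82.0), np.float64(49.0)), (53, np.float64(139.0), np.float64(138.3), np.float64(-30.0), np.float64(49.0))] jaw in/out [108.2 123.1] dish end [90.1 90.5]
w6 1 pins [(103, np.float64(137.5), np.float64(135.7), np.float64(-83.0), np.float64(49.0)), (89, np.float64(137.7), np.float64(135.9), np.float64(-31.0), np.float64(49.0))] jaw in/out [103.4 118.4] dish end [88.3 88.8]
w6 -1 pins [(91, np.float64(139.0), np.float64(137.9), np.float64(-82.0), np.float64(49.0)), (79, np.float64(138.4), np.float64(137.5), np.float64(-30.0), np.float64(50.0))] jaw in/out [104.7 119.7] dish end [90.2 90.6]
row 150 x -48.9 inner -104.6 103.8 sep 208.4 dish -90.3 89.6 len 180.0 outer r 118.7 outer l -355.4
row 180 x -15.9 inner -104.4 104.1 sep 208.5 dish -90.5 89.6 len 180.1 outer r 118.8 outer l -365.7
```

Pin protrusion and jaw gap agree: both pads are now about 4.3 mm in. I need roughly 0.7 mm more, about 18°, so a short final nudge.

```bash
python3 -m creep '[{"grip":0,"dp":[3,0,-0.7],"rotation":[0,0,0]},{"grip":0,"dp":[6.5,0,-0.7],"rotation":[0,0,0]},{"grip":0,"dp":[10,0,-0.7],"rotation":[0,0,0]},{"grip":0,"dp":[13,0,-0.7],"rotation":[0,0,0]},{"grip":0,"dp":[15,0,-0.7],"rotation":[0,0,0]}]'
python3 -m creep '[{"grip":0,"dp":[2,0,0],"rotation":[0,0,0]},{"grip":0,"dp":[4,0,0],"rotation":[0,0,0]},{"grip":0,"dp":[5,0,0],"rotation":[0,0,0]},{"grip":0,"dp":[5,0,0],"rotation":[0,0,0]},{"grip":0,"dp":[5,0,0],"rotation":[0,0,0]}]'
python3 - <<'E'
from h import *
goal(c2w([0.039,0,0.094]),down(1))
E
```

```text
time: 11.18
tool_pos: [0.4693, -0.0417, 0.1389]
tcp_rot: [0.211, 1.569, -0.211]
wrist_force: [-0.7, -0.2, 1.4]
width: 0.0
time: 11.6
tool_pos: [0.4717, -0.0419, 0.0934]
tcp_rot: [0.211, 1.564, -0.211]
wrist_force: [0.4, -0.0, 1.7]
width: 0.003
t 11.6 tcp [ 0.4717 -0.0419  0.0934] cradle [-8.6  0.1 93.4] w 0.0 F [ 0.4 -0.   1.7]
dp cm [-0.08 -0.    4.76]
rot [-0.    -0.003  0.   ]
```

```bash
python3 -m creep '[{"grip":0,"dp":[0,0,1.2],"rotation":[0,0,0]},{"grip":0,"dp":[0,0,2.2],"rotation":[0,0,0]},{"grip":0,"dp":[0,0,3.2],"rotation":[0,0,0]},{"grip":0,"dp":[0,0,4],"rotation":[0,0,0]},{"grip":0,"dp":[0,0,4.6],"rotation":[0,0,0]}]'
python3 -m creep '[{"grip":0,"dp":[0,0,0],"rotation":[0,0,0]},{"grip":0,"dp":[0,0,0],"rotation":[0,0,0]}]'
python3 - <<'E'
from h import *
goal(c2w([0.039,0,0.094]),down(1))
E
```

```text
time: 12.02
tool_pos: [0.5156, -0.0539, 0.0952]
tcp_rot: [0.212, 1.567, -0.211]
wrist_force: [-9.6, 2.2, 6.0]
width: -0.001
time: 12.18
tool_pos: [0.5171, -0.0543, 0.095]
tcp_rot: [0.211, 1.562, -0.211]
wrist_force: [-4.9, 1.0, 0.9]
width: 0.003
t 12.1833 tcp [ 0.5171 -0.0543  0.095 ] cradle [38.4  0.2 95. ] w 0.0 F [-4.9  1.   0.9]
dp cm [ 0.1  -0.02  0.06]
rot [-0.    -0.002  0.   ]
```

Backing off (back, then up) and measuring.

```bash
python3 -m creep '[{"grip":0,"dp":[0,0,-2],"rotation":[0,0,0]},{"grip":0,"dp":[-1.5,0,-4],"rotation":[0,0,0]},{"grip":0,"dp":[-5,0,-4.2],"rotation":[0,0,0]},{"grip":0,"dp":[-8.5,0,-4],"rotation":[0,0,0]},{"grip":0,"dp":[-12,0,-3.8],"rotation":[0,0,0]}]'
python3 -m creep '[{"grip":0,"dp":[-3,0,0],"rotation":[0,0,0]},{"grip":0,"dp":[-6,0,0],"rotation":[0,0,0]},{"grip":0,"dp":[-8,0,0],"rotation":[0,0,0]},{"grip":0,"dp":[-8,0,0],"rotation":[0,0,0]},{"grip":0,"dp":[-8,0,0],"rotation":[0,0,0]}]'
cat > m2.py <<'E'
from meas import *
import sys
n=sys.argv[1]
C=cal("wrist")
im,d=bot.read_camera("wrist"); cv2.imwrite(f"pics/wrist{n}.png",im[:,:,::-1]); np.savez(f"w{n}.npz",K=C[0],R=C[1],t=C[2],d=d)
goal(c2w([0.0,0,0.30]),down(1))
for t in("w2","w5","w6","w"+n):
  z=np.load(t+".npz");C=(z['K'],z['R'],z['t']);L=w2c(cloud(C,z['d']))*1000
  for s in(1,-1):
    Y=s*L[...,1]
    q=L[(L[...,2]>28)&(L[...,2]<62)&(L[...,0]>-110)&(L[...,0]<10)&(Y>115)&(Y<160)]
    p=[(s*q[(q[:,0]>a)&(q[:,0]<b),1]).max() for a,b in((-110,-60),(-60,10))]
    T=(L[...,2]>69)&(L[...,2]<75)&(L[...,0]>4)&(L[...,0]<45)&(Y>90)&(Y<140); ti,to=np.percentile(Y[T],[2,98])
    print(t,s,"pin beyond jaw",(np.array(p)-to).round(1),"jaw in",ti.round(1),"out",to.round(1))
  m=(abs(L[...,1])<5)&(L[...,0]>5)&(L[...,0]<70)&(L[...,2]>20)&(L[...,2]<160)
  q=L[m]
  for nn,s in(("up",q[q[:,2]>112]),("lo",q[q[:,2]<85])):
    v=s[:,[0,2]]-[75,85]; r=np.hypot(*v.T); k=r>np.percentile(r,85); print(t,nn,np.degrees(np.arctan2(v[k,0],v[k,1])).mean().round(1))
E
python3 m2.py 7
```

```text
time: 12.6
tool_pos: [0.4808, -0.0443, 0.2167]
tcp_rot: [0.211, 1.559, -0.211]
wrist_force: [1.4, 1.0, 0.1]
width: 0.001
time: 13.02
tool_pos: [0.4825, -0.0446, 0.2974]
tcp_rot: [0.211, 1.554, -0.211]
wrist_force: [-0.4, 0.3, -0.1]
width: -0.002
t 13.0667 tcp [ 0.4812 -0.0443  0.2954] cradle [1.200e+00 2.000e-01 2.954e+02] w -0.0 F [ 0.5  0.1 -0.1]
dp cm [-0.47 -0.02 -0.12]
rot [-0.     0.002 -0.   ]
w2 1 pin beyond jaw [14.5 14.6] jaw in 113.9 out 128.8
w2 -1 pin beyond jaw [14.9 15.2] jaw in 115.4 out 130.3
w2 up -40.0
w2 lo -123.8
w5 1 pin beyond jaw [15.  15.6] jaw in 106.7 out 121.7
w5 -1 pin beyond jaw [16.  15.9] jaw in 108.2 out 123.1
w5 up -33.8
w5 lo -117.2
w6 1 pin beyond jaw [19.1 19.3] jaw in 103.4 out 118.4
w6 -1 pin beyond jaw [19.3 18.7] jaw in 104.7 out 119.7
w6 up -34.1
w6 lo -117.4
w7 1 pin beyond jaw [19.6 19.8] jaw in 102.9 out 117.8
w7 -1 pin beyond jaw [19.8 19.4] jaw in 104.2 out 119.2
w7 up -19.0
w7 lo -102.8
```

View pics/wrist7.png

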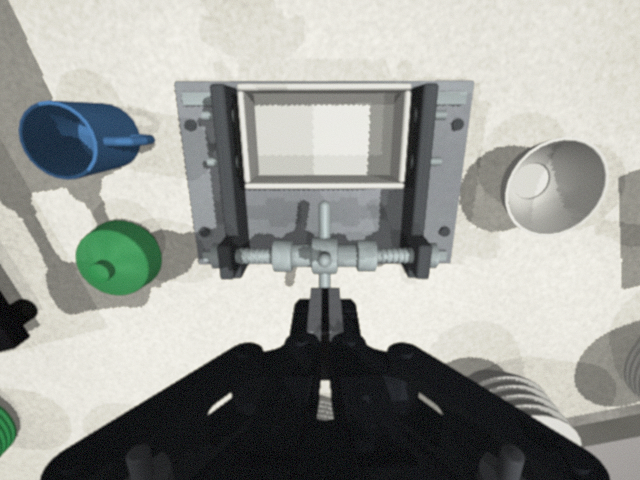

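The wrist view shows the dish at (325,135), held between both jaws. The bowl (555,185), mug (85,140) and jar (118,258) are where they were, and the hand is clear. Both pads read about 4.5 to 5 mm in, so I'm handing in.

```bash
python3 -c "
from workcell import bot
print(bot.finish_job())"
```

```text
the job is handed in; nothing more can be done
None
```

I tightened the cradle on the white dish and handed the job in at about 13 s. `finish_job` reports no verdict.

**Turning:** With the fingers shut, I pushed the upper spokes away from the dish in three strokes of about 90° and a final 15° nudge. The total is about 5.1 rad, or roughly 11 mm per jaw. Wrist-force readings stayed within about 13 N. I then lifted the hand to about 0.3 m, clear of everything.

**Last checks:**
- **Pads:** The pins stick out behind the jaws 5.1 mm (+y) and 4.6 mm (−y) more than at the start. The jaw-face gap gives 4.5 to 5 mm on each side. Halfway is 5 mm and bottoming is 10 mm.
- **Dish:** It was centred between the pads within about 1 mm.
- **Crockery:** Bowl, mug and jar sit at the same places in the wrist pictures as before. I compared these by eye.

**What disagreed:**
- **Fingertips:** The shut fingertips measured about 18 mm above the reported TCP, where the description puts them 14 mm ahead of it. My first stroke therefore passed over the spoke and touched nothing, so I repeated it lower.
- **Cradle position:** The cameras differed by 4 to 7 mm along the cradle's y. I used the wrist camera's value, and the strokes landed.
- **Jaw separation:** Depth and edge readings differed by up to about 1 mm, which leaves the push-in uncertain by about 0.5 mm per pad.

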